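# Load the muffle furnace with test coupons

### The arm

A 6-joint arm with a two-finger parallel gripper is mounted at the origin on the work surface. World frame = base frame: x ahead of the robot, y to its left, z up, the work surface at z = 0. Lengths are in mm, angles in degrees, forces in N, time in s.
With the tool pointing down it reaches from about 300 to 850 mm from the base axis. Payload 4.2 kg.
Tool frame: the origin (TCP) lies at the very end of the fingers, on their centre line; the grasp point (between the pads) lies env.pinch_z behind it (env.pinch_z is the distance from the TCP to the grasp point, in mm); z points along the fingers, y is the line along which they close (so a half turn about z gives the same grasp; the last joint's range is limited). The gripper opens to 91 mm and grips with 3 to 60 N. Pads are 32 mm wide; open, the fingers measure 118 mm over their backs; the gripper's body (76 mm by 178 mm) begins 60 mm behind the grasp point.
Start: joints at [69.328, 18.312, 89.639, -0, 72.044, -1.146], TCP at [192.192, 541.946, 213.976] pointing down, gripper open.
Joint ranges: [-177.97, 177.97], [-48.28, 115.42], [12.27, 149.76], [-77.06, 257.06], [2.81, 150.46], [-146.56, 146.56]. Speed limits (degrees/s): [147.25, 147.25, 180, 180, 180, 180].

### API

Orientations are given as [roll, pitch, yaw] about the fixed x, y, z axes, in that order (R = Rz(yaw) Ry(pitch) Rx(roll)).
In Python, from workcell import state, vision, job_done, env gives the robot as it stands.
- The arm moves only by the tool servo_tool, never from a script. Its argument "rows" is a list of rows, each a list of 5 numbers: the shift along the tool's x, y, z scaled (see below), then the turn about the tool's z scaled (see below), then the opening, from 0 (shut) to 1 (fully open). A call has 1 to 20 rows; each row is the pose to reach, as a shift and turn from the pose commanded when the call began, along the tool's axes at that moment; what a row does not reach only later rows make up. The controller multiplies each number of a shift by 200 mm and each number of a turn by 90 degrees. A row lasts 1/12 s, in which the tool goes at most 41.7 mm and 7.16 degrees, less where a joint would pass 70% of its speed; a pose out of reach is approached as far as the arm can. A call with a number of a shift or a turn outside -1 to 1 is refused whole. A call with a gripper value outside its range is refused whole. The fingers move at their own pace and stop on an object; "force" is the grip in N (left out, the last holds). Time passes only in rows, so rows that repeat a pose let the fingers close. It gives the time, the measured TCP pose, the force, the opening and the grip force at its end, in the units of the state.
- state(): the state, without advancing time (a new reading comes with each control period).
- vision.grab_frame(name): name is "scene" or "top" or "wrist"; returns the picture (480x640x3 uint8, red, green, blue); there is no depth.
- vision.camera_info(name): a dict with "vertical_fov" (degrees; the focal length in pixels is half the picture's height over the tangent of half this angle, whatever the lens; pixels are square), "cx", "cy" (the principal point, pixels), "T" (4x4, takes a point from camera to world coordinates). Camera axes: x right, y up, looking along -z (the intrinsics and any distortion apply to the point x, -y, -z); pixel columns grow to the right and rows downward; lengths in mm; the calibration is good to about 2 mm. A picture is of the moment at which its call begins: read the wrist's pose just before it. camera_info takes no time and is no camera call; for the wrist camera it gives the pose at the moment of the call.
- job_done(): hands the job in; it is judged then, once.
The state is a dict: "time_s": time; "qpos": joint angles; "qvel": joint speeds; "effort": joint torques, N m; "ee_pos": TCP position; "ee_rot": TCP orientation; "force": force on the tool from outside, world axes, zero at the start; "torque": the same for the moment, N m; "gripper_width": finger opening in mm; "gripper_force": force on a finger pad.
Only numpy, scipy, OpenCV 4.12 (cv2) and the standard library are available. Lean on these libraries where they do the work, as an engineer would, in place of code of your own. Each camera call takes 0.05 s, during which the arm holds its last target. There are 200 camera calls.

### The job

Move every steel test coupon from the pocket tray into the ceramic boat in the furnace's loading bay. Then take the pusher and, in small gentle taps, nudge the loaded boat into the furnace until it meets the unseen stop inside, without flinging it along or ramming the stop. Finally withdraw the pusher, press the furnace door down until it is fully home and leave the pusher lying in its rest again; do not disturb the bottles and the beaker.

Things in the scene. Friction and masses are not known exactly. Their poses are not given: they have to be found in the camera images.
- furnace: white bench muffle furnace with a blue plinth band, fixed; case 260 wide (its x), 340 deep (its y), 210 tall. Origin on the bench below the middle of the mouth, in the plane of the front face; y points into the furnace (the push direction), z up
- mouth (a point): middle of the mouth's floor edge, in the plane of the furnace's front face, at z = 90 mm. The mouth is 48 wide and 50 tall and leads into a flat-floored muffle of the same section
- bay_end (a point): middle of the outer edge of the loading bay's floor (furnace frame 0, -220, 90 mm). The bay is a solid steel pedestal in front of the mouth, its floor level with the muffle floor: 42 wide between two side guides (each 6 thick, 12 high), 220 long, with a lip only 3 high at this outer end
- door (a joint): the furnace's vertical sliding door (steel plate in guides on the front face), in m: 0 fully raised, 0.052 fully home; it stays where it is left and takes about 5 N of downward push to move. It starts raised by nearly all of its travel, clear of the mouth
- door_ledge (a point): middle of the top of the door's ledge, a flat dark bar 50 wide (furnace x) and 34 deep (furnace y) that stands out over the bay from 11 to 45 mm in front of the face, to push down on; its top is at z = 207 mm with the door raised (joint 0) and 155 mm when home
- stop: ceramic stop block in the muffle, not visible from outside, fixed; origin at floor level in the middle of the face that the boat meets, axes as the furnace's. 150 to 180 mm behind the furnace's front face, different from time to time
- boat: open white ceramic boat lying in the bay, 36 wide (x), 110 long (y, pointing into the furnace), 13 tall; walls and floor 3 thick; about 120 g; origin under its centre. Slides on the steel floor with a few newtons at most when loaded
- boat_nose (a point): middle of the lower edge of the boat's front end (55 mm ahead of its origin): touches the stop when home
- pusher: furnace push rod, 300 g, balanced at its origin, which lies in its wooden handle (18 wide, 20 tall, y = -70 to 30). y points to its head, along an 8 mm square steel bar with a flat 16 x 16 head at the end, face 330 mm from the origin. Behind the handle a bare neck (8 mm square, y = -70 to -115) and a round pommel (24 dia., to y = -139). Starts lying level in its rest
- rest: dark steel pusher rest, fixed; base plate 60 x 250 x 8, origin on the bench below the resting pusher's origin; y along the resting pusher, towards its head. Two forks, at y = -92 (under the neck) and y = 120 (under the bar), each 10 thick with a flat notch bottom at z = 50 mm, about 17 mm wide, between flared prongs that reach z = 70; the pusher's origin rests at z = 54
- tray: aluminium pocket tray, 112 (x) by 150 (y) by 16 tall, loose (0.6 kg); origin under its centre. Six square pockets 16.5 wide, 7 deep, at x = -25 and 25, y = -45, 0 and 45 mm; some are empty
- coupon0: steel test coupon, square bar 14 x 14 x 24 mm (z its length), 37 g, with a small marking near its top; origin at its centre. Stands in a pocket of the tray, showing 15 mm, its sides nearly square to the tray; may be absent
- coupon1: steel test coupon, square bar 14 x 14 x 24 mm (z its length), 37 g, with a small marking near its top; origin at its centre. Stands in a pocket of the tray, showing 15 mm, its sides nearly square to the tray; may be absent
- coupon2: steel test coupon, square bar 14 x 14 x 24 mm (z its length), 37 g, with a small marking near its top; origin at its centre. Stands in a pocket of the tray, showing 15 mm, its sides nearly square to the tray; may be absent
- coupon3: steel test coupon, square bar 14 x 14 x 24 mm (z its length), 37 g, with a small marking near its top; origin at its centre. Stands in a pocket of the tray, showing 15 mm, its sides nearly square to the tray; may be absent
- coupon4: steel test coupon, square bar 14 x 14 x 24 mm (z its length), 37 g, with a small marking near its top; origin at its centre. Stands in a pocket of the tray, showing 15 mm, its sides nearly square to the tray; may be absent
- coupon5: steel test coupon, square bar 14 x 14 x 24 mm (z its length), 37 g, with a small marking near its top; origin at its centre. Stands in a pocket of the tray, showing 15 mm, its sides nearly square to the tray; may be absent
- amber_red: amber glass bottle with a red cap, 70 dia., 145 tall; origin under its centre; to be left alone
- amber_black: amber glass bottle with a black cap, 70 dia., 145 tall; origin under its centre; to be left alone
- beaker: glass beaker, 70 dia., 85 tall; origin under its centre; to be left alone
Mind the look-alikes: they are no part of the job. Several things have the shape of the boat; the one meant has the colours described above.

How it is judged (in metres and radians):
On the way, in this order (a step that is already met when the one before it is completed fails the run):
1. every coupon present lies in the boat, which is still in the bay (x of coupon0 in the frame of boat between -0.018 and 0.018 m and y of coupon0 in the frame of boat between -0.055 and 0.055 m and z of coupon0 in the frame of boat between 0 and 0.026 m and x of coupon1 in the frame of boat between -0.018 and 0.018 m and y of coupon1 in the frame of boat between -0.055 and 0.055 m and z of coupon1 in the frame of boat between 0 and 0.026 m and x of coupon2 in the frame of boat between -0.018 and 0.018 m and y of coupon2 in the frame of boat between -0.055 and 0.055 m and z of coupon2 in the frame of boat between 0 and 0.026 m and x of coupon3 in the frame of boat between -0.018 and 0.018 m and y of coupon3 in the frame of boat between -0.055 and 0.055 m and z of coupon3 in the frame of boat between 0 and 0.026 m and x of coupon4 in the frame of boat between -0.018 and 0.018 m and y of coupon4 in the frame of boat between -0.055 and 0.055 m and z of coupon4 in the frame of boat between 0 and 0.026 m and x of coupon5 in the frame of boat between -0.018 and 0.018 m and y of coupon5 in the frame of boat between -0.055 and 0.055 m and z of coupon5 in the frame of boat between 0 and 0.026 m and y of boat in the frame of furnace below -0.05 m), for 0.3 s.
2. the loaded boat, nudged by the pusher, meets the stop (nose within 3 mm) (x of coupon0 in the frame of boat between -0.018 and 0.018 m and y of coupon0 in the frame of boat between -0.055 and 0.055 m and z of coupon0 in the frame of boat between 0 and 0.026 m and x of coupon1 in the frame of boat between -0.018 and 0.018 m and y of coupon1 in the frame of boat between -0.055 and 0.055 m and z of coupon1 in the frame of boat between 0 and 0.026 m and x of coupon2 in the frame of boat between -0.018 and 0.018 m and y of coupon2 in the frame of boat between -0.055 and 0.055 m and z of coupon2 in the frame of boat between 0 and 0.026 m and x of coupon3 in the frame of boat between -0.018 and 0.018 m and y of coupon3 in the frame of boat between -0.055 and 0.055 m and z of coupon3 in the frame of boat between 0 and 0.026 m and x of coupon4 in the frame of boat between -0.018 and 0.018 m and y of coupon4 in the frame of boat between -0.055 and 0.055 m and z of coupon4 in the frame of boat between 0 and 0.026 m and x of coupon5 in the frame of boat between -0.018 and 0.018 m and y of coupon5 in the frame of boat between -0.055 and 0.055 m and z of coupon5 in the frame of boat between 0 and 0.026 m and y of boat_nose in the frame of stop above -0.003 m and angle between boat's own z axis and vertical below 0.15 rad and z of boat in the frame of furnace below 0.096 m and contact force between pusher and boat above 0.2 N).
3. the door is pressed down until fully home (value of joint door above 0.0495 m), for 0.1 s.
At the end, for the whole second after the job is handed in: All coupons present lie in the boat; the boat's nose is within 3 mm of the stop in the furnace; the door is down to within 2.5 mm of fully home; the pusher lies in its rest, within 20 mm lengthwise of the middle, 12 mm across and 0.12 rad; pusher and boat at rest (x of coupon0 in the frame of boat between -0.018 and 0.018 m and y of coupon0 in the frame of boat between -0.055 and 0.055 m and z of coupon0 in the frame of boat between 0 and 0.026 m and x of coupon1 in the frame of boat between -0.018 and 0.018 m and y of coupon1 in the frame of boat between -0.055 and 0.055 m and z of coupon1 in the frame of boat between 0 and 0.026 m and x of coupon2 in the frame of boat between -0.018 and 0.018 m and y of coupon2 in the frame of boat between -0.055 and 0.055 m and z of coupon2 in the frame of boat between 0 and 0.026 m and x of coupon3 in the frame of boat between -0.018 and 0.018 m and y of coupon3 in the frame of boat between -0.055 and 0.055 m and z of coupon3 in the frame of boat between 0 and 0.026 m and x of coupon4 in the frame of boat between -0.018 and 0.018 m and y of coupon4 in the frame of boat between -0.055 and 0.055 m and z of coupon4 in the frame of boat between 0 and 0.026 m and x of coupon5 in the frame of boat between -0.018 and 0.018 m and y of coupon5 in the frame of boat between -0.055 and 0.055 m and z of coupon5 in the frame of boat between 0 and 0.026 m and y of boat_nose in the frame of stop above -0.003 m and angle between boat's own z axis and vertical below 0.15 rad and z of boat in the frame of furnace below 0.096 m and value of joint door above 0.0495 m and x of pusher in the frame of rest between -0.012 and 0.012 m and y of pusher in the frame of rest between -0.02 and 0.02 m and z of pusher in the frame of rest between 0.046 and 0.06 m and angle between the y axis of pusher and the y axis of rest, either way round below 0.12 rad and linear speed of each of pusher, boat below 0.02 m/s); the robot touches nothing.
It fails at once if the boat is flung along on its way into the furnace, faster than 0.15 m/s (linear speed of boat above 0.15 m/s and y of boat in the frame of furnace above -0.12 m).
It fails at once if the stop is rammed by the boat with more than 60 N (contact force between boat and stop above 60 N).
It fails at once if a bottle or the beaker is moved more than 20 mm (distance of any of amber_red, amber_black, beaker from where it was at the start of the episode above 0.02 m).
Of coupon0, coupon1, coupon2, coupon3, coupon4, coupon5 only 3 to 5 are there at a start; the rules pass over those that are not, and their reading is None.
At some moment in a run one of tray may be knocked a few centimetres aside while the robot is not near it.
Once in a run the grip may slacken for a moment while it holds something.
It also fails if it takes over 208 s, if anything falls off the work surface, if the arm or the gripper's body presses on something with over 40 N, if the wrist force passes 120 N, or if a joint passes its speed limit or range.

## Working session

There is one attempt and no reset: what is moved stays moved. The work goes in short steps, Python scripts to look and compute and a tool call to move; the robot and the scene stay as the last step left them, time stands still between calls to the robot, and variables do not carry over. Pictures are saved under pics/ and viewed, at most 14 in all, crops included, and the job is handed in when it is done.

Besides the shell and the picture viewer there is one more tool, called after "Emit:" by a JSON object that holds its "fn" and its "kwargs", one argument or row to a line. servo_tool: Moves the arm, as the interface text tells. Its arguments: {"type":"object","properties":{"rows":{"type":"array"},"force":{"type":"number"}},"required":["rows"]}

```bash
mkdir -p pics; ls; python3 - <<'E'
from workcell import state, vision, job_done, env
import cv2, numpy as np
print(env.pinch_z, state())
for n in ("scene","top","wrist"):
    im=vision.grab_frame(n); cv2.imwrite(f"pics/{n}0.png",im[:,:,::-1])
    c=vision.camera_info(n); print(n,{k:(np.round(v,3).tolist() if k=="T" else v) for k,v in c.items()})
E
```

```text
pics
18.8 {'time_s': 0.0, 'qpos': array([ 6.93278878e+01,  1.83530972e+01,  8.97071089e+01, -1.32253237e-03,
        7.20428190e+01, -1.14512623e+00]), 'qvel': array([-0.09774133,  0.09388405,  0.01121818,  0.03942565,  0.04403121,
       -0.01542099]), 'effort': array([-2.11847124e-03, -4.12452614e+01, -2.31972653e+01,  7.26669305e-02,
        4.56707901e-02, -1.45392596e-04]), 'ee_pos': array([192.01476121, 541.45652591, 213.10091627]), 'ee_rot': array([-1.79896970e+02, -8.01821967e-04,  1.60473422e+02]), 'force': array([0.4722093 , 0.303421  , 0.67075001]), 'torque': array([-0.0428202 ,  0.02033535,  0.07654889]), 'gripper_force': 0.0, 'gripper_width': 91.32169140940778}
scene {'vertical_fov': 44.35454637077436, 'cx': 324.21117827450183, 'cy': 232.8754388469025, 'T': [[-0.679, -0.393, 0.62, 1497.08], [0.734, -0.376, 0.566, 723.381], [0.01, 0.839, 0.544, 942.875], [0.0, 0.0, 0.0, 1.0]]}
top {'vertical_fov': 54.2295190003314, 'cx': 324.8135143790272, 'cy': 234.28143417159083, 'T': [[0.027, 0.99, -0.142, 433.018], [-1.0, 0.026, -0.006, -99.352], [-0.003, 0.142, 0.99, 1335.974], [0.0, 0.0, 0.0, 1.0]]}
wrist {'vertical_fov': 65.2178698538861, 'cx': 322.0965351608965, 'cy': 229.77605806629487, 'T': [[0.334, -0.904, -0.267, 115.95], [0.943, 0.319, 0.096, 568.636], [-0.001, -0.284, 0.959, 384.408], [0.0, 0.0, 0.0, 1.0]]}
```

View pics/top0.png

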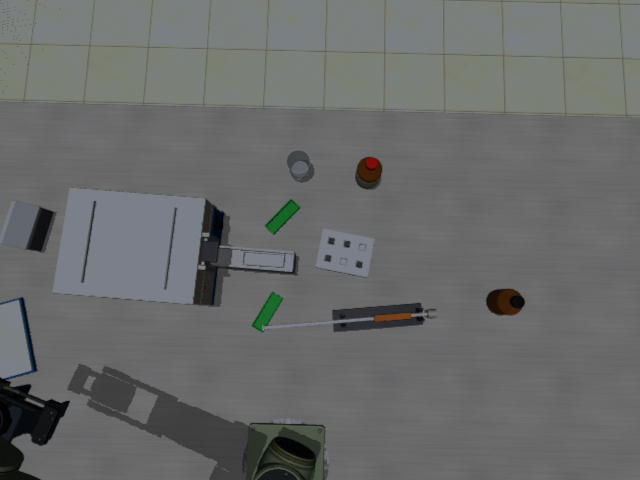

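View pics/scene0.png

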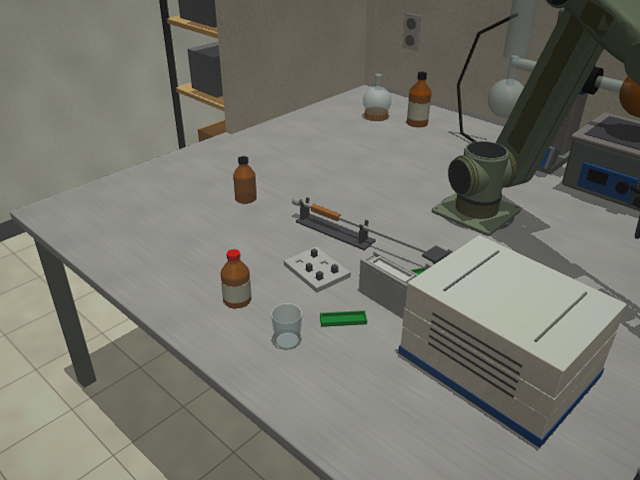

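The top view shows the furnace at the left (mouth near 205,255), the bay and white boat at 265,260, and the tray at 345,253. The rest with the pusher is near 380,317, its head at 265,328. The green boats are look-alikes. Four pockets appear occupied.

```bash
cat > h.py <<'E'
from workcell import state, vision, job_done, env
import cv2, numpy as np
def cam(n):
    c=vision.camera_info(n); return c, 240/np.tan(np.radians(c["vertical_fov"]/2))
def ray(c,f,u,v):
    d=c["T"][:3,:3]@np.array([(u-c["cx"])/f,-(v-c["cy"])/f,-1.]); return c["T"][:3,3],d
def onz(n,u,v,z,c=None):
    if c is None: c,f=cam(n)
    else: f=240/np.tan(np.radians(c["vertical_fov"]/2))
    o,d=ray(c,f,u,v); return o+d*(z-o[2])/d[2]
def pix(n,p,c=None):
    if c is None: c=vision.camera_info(n)
    f=240/np.tan(np.radians(c["vertical_fov"]/2))
    q=np.linalg.inv(c["T"])@np.r_[p,1.]; return c["cx"]+f*q[0]/-q[2], c["cy"]-f*q[1]/-q[2]
E
python3 - <<'E'
from h import *
im=cv2.imread("pics/top0.png")[180:350,190:450]
cv2.imwrite("pics/topc.png",cv2.resize(im,None,fx=3,fy=3,interpolation=cv2.INTER_CUBIC))
for nm,u,v,z in [("mouth floor",205,257,90),("tray c",345,253,16),("pusher head",264,328,54),("pommel",434,313,54),("bay end",296,262,90),("redb",371,163,145),("blackb",517,302,145),("beaker",299,170,85),("boat",266,259,103)]:
    print(nm,onz("top",u,v,z).round(0))
E
```

```text
mouth floor [542. 227.  90.]
tray c [ 570. -149.   16.]
pusher head [358.  66.  54.]
pommel [ 410. -391.   54.]
bay end [535. -16.  90.]
redb [ 796. -208.  145.]
blackb [ 445. -579.  145.]
beaker [789. -15.  85.]
boat [540.  62. 103.]
```

View pics/topc.png

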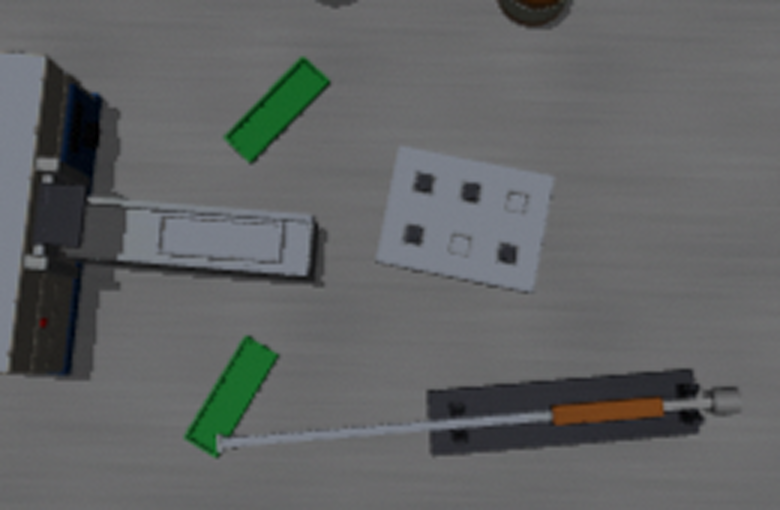

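View pics/wrist0.png

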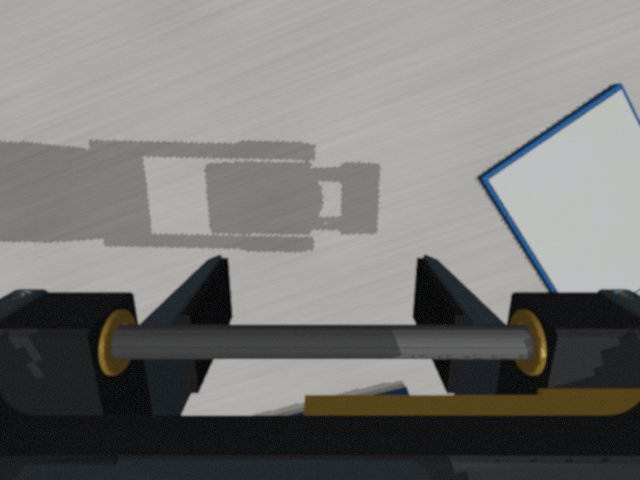

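Crop: four dark coupon tops at crop px (424,183), (471,191), (413,234) and (507,253); the two light pockets at (516,201) and (460,244) are empty. The boat outline spans (160–284, 218–262). The wrist view doesn't cover the work area yet, so I'm moving to look over the tray and bay.

Emit:
{"fn": "servo_tool", "kwargs": {
  "rows": [
    [0,0,-0.2,0,1],
    [0,0,-0.4,0.05,1],
    [0,0,-0.55,0.12,1],
    [-0.1,-0.1,-0.55,0.2,1],
    [-0.25,-0.25,-0.55,0.28,1],
    [-0.4,-0.4,-0.55,0.36,1],
    [-0.55,-0.55,-0.55,0.44,1],
    [-0.7,-0.7,-0.55,0.52,1],
    [-0.806,-0.775,-0.55,0.6,1],
    [-0.806,-0.775,-0.55,0.68,1],
    [-0.806,-0.775,-0.55,0.76,1],
    [-0.806,-0.775,-0.55,0.783,1],
    [-0.806,-0.775,-0.55,0.783,1]
  ]
}}

```text
time_s: 1.23
ee_pos: [292.4, 341.5, 323.8]
ee_rot: [-180.0, 0.0, 89.9]
force: [0.3, 0.2, -0.1]
gripper_width: 91.5
gripper_force: 0.0
```

Emit:
{"fn": "servo_tool", "kwargs": {
  "rows": [
    [-0.15,0.07,0,0,1],
    [-0.3,0.14,0,0,1],
    [-0.45,0.21,0,0,1],
    [-0.6,0.28,0,0,1],
    [-0.75,0.35,0,0,1],
    [-0.9,0.42,0,0,1],
    [-0.937,0.43,0,0,1]
  ]
}}

```text
time_s: 1.82
ee_pos: [379.6, 151.3, 323.8]
ee_rot: [180.0, 0.1, 89.9]
force: [-0.2, -0.6, 0.4]
gripper_width: 91.2
gripper_force: 0.0
```

Emit:
{"fn": "servo_tool", "kwargs": {
  "rows": [
    [-0.15,0.07,0,0,1],
    [-0.3,0.14,0,0,1],
    [-0.45,0.21,0,0,1],
    [-0.6,0.28,0,0,1],
    [-0.75,0.35,0,0,1],
    [-0.9,0.42,0,0,1],
    [-0.937,0.43,0,0,1]
  ]
}}

```text
time_s: 2.4
ee_pos: [466.0, -35.9, 323.3]
ee_rot: [180.0, 0.1, 89.9]
force: [1.2, -0.2, 0.1]
gripper_width: 91.3
gripper_force: 0.0
```

Emit:
{"fn": "servo_tool", "kwargs": {
  "rows": [
    [-0.15,0.07,0,0,1],
    [-0.3,0.14,0,0,1],
    [-0.45,0.21,0,0,1],
    [-0.6,0.28,0,0,1],
    [-0.75,0.35,0,0,1],
    [-0.9,0.42,0,0,1],
    [-0.937,0.43,0,0,1],
    [-0.937,0.43,0,0,1],
    [-0.937,0.43,0,0,1]
  ]
}}

```text
time_s: 3.15
ee_pos: [550.1, -219.1, 323.4]
ee_rot: [-179.9, -0.1, 90.0]
force: [0.1, -0.1, 0.6]
gripper_width: 91.2
gripper_force: 0.0
```

```bash
python3 - <<'E'
from h import *
import pickle
s=state(); print(s["time_s"],s["ee_pos"],s["ee_rot"],s["qpos"].round(1))
c=vision.camera_info("wrist"); im=vision.grab_frame("wrist")
cv2.imwrite("pics/w1.png",im[:,:,::-1]); pickle.dump(c,open("w1.pkl","wb"))
E
```

```text
3.15 [ 550.1450892  -219.07335759  323.4078978 ] [-1.79924695e+02 -1.00511824e-01  9.00423168e+01] [-22.9  17.4  75.4   0.1  87.3 -22.9]
```

View pics/w1.png

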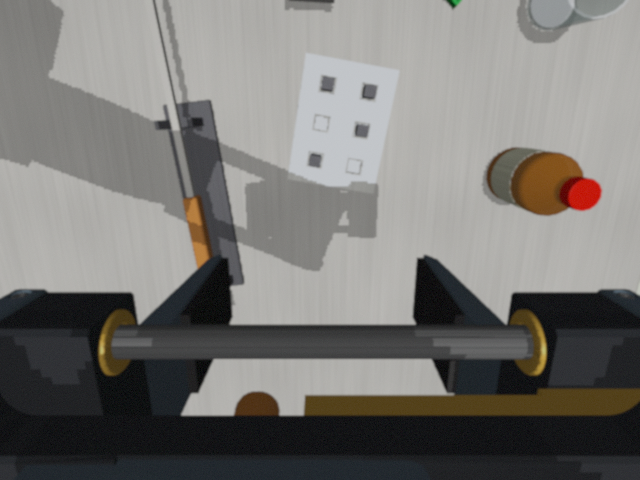

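Wrist view shows the tray (hull about 290–400, 53–187), with coupons at about (328,84), (369,91), (361,130), (315,160). Pockets (321,122) and (354,166) are empty. The pusher and rest are at the left, and the bottle with a red cap is at the right.

```bash
cat >> h.py <<'E'
def coupons(im,c):
    """tray hull + dark blobs in it -> list of coupon top centres (z=33), tray angle"""
    g=cv2.cvtColor(im,cv2.COLOR_RGB2GRAY); hsv=cv2.cvtColor(im,cv2.COLOR_RGB2HSV)
    m=((g>195)).astype(np.uint8); m[250:]=0
    m=cv2.morphologyEx(m,cv2.MORPH_OPEN,np.ones((3,3)))
    cs,_=cv2.findContours(m,cv2.RETR_EXTERNAL,cv2.CHAIN_APPROX_NONE)
    k=max(cs,key=cv2.contourArea); hull=cv2.convexHull(k)
    P=np.array([onz(0,*p[0],16,c)[:2] for p in hull],np.float32)
    r=cv2.minAreaRect(P)
    hm=np.zeros_like(m); cv2.fillConvexPoly(hm,hull,1)
    d=((g<120)&(hm>0)).astype(np.uint8)
    out=[]
    cs,_=cv2.findContours(d,cv2.RETR_EXTERNAL,cv2.CHAIN_APPROX_NONE)
    for q in cs:
        a=cv2.contourArea(q)
        if a<60: continue
        M=cv2.moments(q); p=(M["m10"]/M["m00"],M["m01"]/M["m00"])
        rr=cv2.minAreaRect(np.array([onz(0,*x[0],30,c)[:2] for x in q],np.float32))
        out.append((onz(0,*p,31,c).round(1),np.round(p,0),a,np.round(rr[1],1),round(rr[2],1)))
    return r,out
def cmd(p,yaw,s=None):
    """scaled tool shift/turn from here to world p,yaw"""
    s=s or state(); y=np.radians(s["ee_rot"][2]); d=np.array(p)-s["ee_pos"]
    xt=np.array([np.cos(y),np.sin(y),0]); yt=np.array([np.sin(y),-np.cos(y),0])
    return np.round([d@xt/200,d@yt/200,-d[2]/200,-((yaw-s["ee_rot"][2]+180)%360-180)/90],3)
E
python3 - <<'E'
from h import *
import pickle
c=pickle.load(open("w1.pkl","rb")); im=cv2.imread("pics/w1.png")[:,:,::-1]
im=np.ascontiguousarray(im); g=cv2.cvtColor(im,cv2.COLOR_RGB2GRAY)
print(g[84,328],g[100,345],g[60,250],g[122,321])
r,o=coupons(im,c); print(r); [print(*x) for x in o]
E
```

```text
103 196 175 197
((572.340087890625, -147.07192993164062), (145.86697387695312, 108.7311019897461), 80.30106353759766)
[ 540.3 -186.2   31. ] [315. 160.] 102.0 [14.3 12.6] 80.4
[ 595.7 -151.4   31. ] [361. 130.] 113.0 [14.5 12.7] 0.1
[ 603.2 -107.7   31. ] [369.  91.] 148.0 [15.1 14.2] 0.1
[555.1 -99.5  31. ] [327.  84.] 131.5 [14.8 13.1] 81.3
```

Emit:
{"fn": "servo_tool", "kwargs": {
  "rows": [
    [0.2,0,-0.05,0,1],
    [0.4,0,-0.1,0,1],
    [0.6,0,-0.15,0,1],
    [0.75,0,-0.15,0,1],
    [0.75,0,-0.15,0,1],
    [0.75,0,-0.15,0,1]
  ]
}}

```text
time_s: 3.7
ee_pos: [549.4, -67.4, 354.9]
ee_rot: [179.9, 0.0, 90.3]
force: [-0.3, -1.1, -1.0]
gripper_width: 90.9
gripper_force: 0.0
```

```bash
python3 - <<'E'
from h import *
import pickle
s=state(); print(s["time_s"],s["ee_pos"])
c=vision.camera_info("wrist"); im=vision.grab_frame("wrist")
cv2.imwrite("pics/w2.png",im[:,:,::-1]); pickle.dump(c,open("w2.pkl","wb"))
E
```

```text
3.7 [549.43603939 -67.39506237 354.87399926]
```

View pics/w2.png

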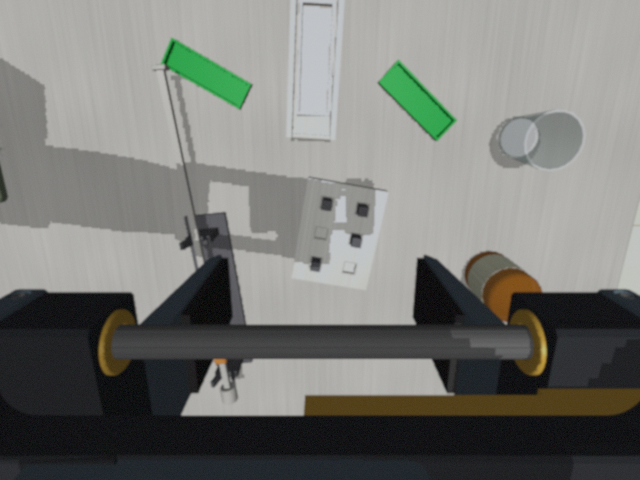

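Bay end edge at about (288–333,139), boat rear rim at about row 117, boat front near row 2. Now I'll compute the furnace axis from the guide outer edges (z=102) and the boat position.

```bash
python3 - <<'E'
from h import *
import pickle
c=pickle.load(open("w2.pkl","rb")); im=cv2.imread("pics/w2.png")
cr=cv2.resize(im[0:150,260:380],None,fx=5,fy=4,interpolation=cv2.INTER_CUBIC); cr=cv2.resize(im[0:150,250:370],None,fx=4,fy=4,interpolation=cv2.INTER_CUBIC); cv2.imwrite("pics/w2c.png",cr)
g=cv2.cvtColor(im,cv2.COLOR_BGR2GRAY)
for v in (20,60,100,125): print(v,g[v,280:350].tolist())
print(g[90:150,312].tolist())
t=cv2.imread("pics/top0.png"); gt=cv2.cvtColor(t,cv2.COLOR_BGR2GRAY)
# long guide line along top view
for u in (235,250,265,280): print(u,gt[240:280,u].tolist())
E
```

```text
20 [173, 174, 173, 174, 173, 174, 172, 171, 173, 182, 190, 193, 195, 194, 188, 171, 166, 181, 190, 192, 190, 178, 177, 188, 194, 195, 194, 194, 194, 194, 195, 195, 195, 195, 195, 194, 195, 194, 195, 195, 195, 194, 194, 194, 194, 195, 194, 195, 193, 194, 193, 190, 189, 192, 193, 189, 178, 177, 188, 194, 195, 194, 189, 184, 175, 173, 174, 173, 173, 173]
60 [175, 176, 176, 173, 175, 175, 176, 179, 187, 192, 194, 195, 193, 182, 168, 169, 180, 187, 189, 188, 178, 175, 188, 195, 195, 195, 195, 195, 195, 195, 195, 196, 195, 194, 194, 195, 196, 195, 196, 195, 194, 196, 195, 194, 195, 196, 196, 192, 186, 183, 189, 193, 193, 190, 186, 187, 192, 195, 195, 192, 186, 179, 175, 172, 173, 175, 173, 173, 172, 175]
100 [171, 174, 176, 177, 176, 176, 182, 189, 194, 195, 196, 189, 175, 168, 181, 191, 195, 192, 188, 177, 179, 191, 195, 196, 195, 195, 195, 196, 196, 195, 196, 195, 196, 195, 195, 196, 195, 196, 196, 196, 196, 195, 195, 195, 195, 193, 187, 185, 191, 193, 188, 178, 178, 190, 195, 195, 194, 186, 177, 172, 173, 173, 174, 173, 174, 174, 174, 173, 174, 175]
125 [169, 171, 172, 172, 174, 178, 18
[... 717 characters left out ...]
 126, 126, 127, 126, 126, 127, 126, 117, 67, 34, 50, 76, 107, 104, 103, 104, 106, 105, 103, 105, 106]
250 [108, 109, 108, 107, 108, 109, 107, 109, 123, 118, 91, 119, 98, 126, 127, 127, 128, 127, 127, 127, 128, 127, 128, 127, 115, 77, 127, 121, 88, 31, 45, 75, 103, 103, 102, 105, 104, 104, 105, 105]
265 [107, 106, 107, 106, 108, 108, 106, 105, 108, 120, 122, 102, 106, 106, 127, 127, 126, 128, 127, 126, 127, 126, 127, 126, 127, 118, 88, 127, 127, 112, 28, 39, 75, 107, 106, 107, 107, 105, 105, 105]
280 [106, 106, 105, 104, 105, 106, 105, 105, 105, 106, 113, 126, 115, 101, 111, 128, 127, 127, 128, 127, 127, 127, 127, 127, 127, 126, 113, 86, 128, 128, 115, 47, 36, 60, 85, 108, 108, 105, 104, 103]
```

View pics/w2c.png

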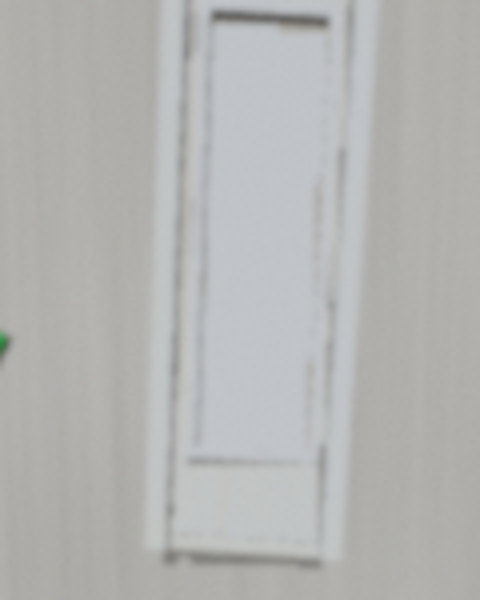

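```bash
python3 - <<'E'
from h import *
import pickle
c=pickle.load(open("w2.pkl","rb"))
for v,l,r in [(20,289,343.3),(60,287.7,341),(100,286.3,338),(125,285.5,336.3)]:
    a=onz(0,l,v,102,c);b=onz(0,r,v,102,c); print(v,a.round(1),b.round(1),"mid",((a+b)/2).round(1),(b-a)[0].round(1))
print("bay end lip",onz(0,310.5,138,93,c).round(1)); print("boat rear z90/103",onz(0,313.5,115,90,c).round(1),onz(0,313.5,115,103,c).round(1))
print("front inner wall",onz(0,317.5,3.0,103,c).round(1))
for v,l,r in [(20,301.5,336.5),(60,300.5,328.8+0),(100,299.3,331.5)]:
    a=onz(0,l,v,103,c);b=onz(0,r,v,103,c);print(a.round(1),b.round(1))
# top cam guides
for u,l,r in [(235,246.6,266.5),(250,247.9,268.3),(265,248.8,269.4),(280,250.3,270.6)]:
    a=onz("top",u,l,102);b=onz("top",u,r,102);print(a.round(1),b.round(1),((a+b)/2).round(1))
print("furnace mouth plane? ledge px",onz("top",210,252,205).round(1))
im=cv2.imread("pics/top0.png")[235:275,195:235]
g=cv2.cvtColor(cv2.imread("pics/top0.png"),cv2.COLOR_BGR2GRAY)
for v in (246,250,254,258): print(v,g[v,190:235].tolist())
E
```

```text
20 [514.9 108.5 102. ] [569.8 108.9 102. ] mid [542.3 108.7 102. ] 54.9
60 [512.8  71.3 102. ] [568.2  71.7 102. ] mid [540.5  71.5 102. ] 55.4
100 [510.5  32.  102. ] [565.8  32.3 102. ] mid [538.2  32.2 102. ] 55.3
125 [509.1   6.2 102. ] [564.4   6.6 102. ] mid [536.7   6.4 102. ] 55.3
bay end lip [536.   -7.8  93. ]
boat rear z90/103 [539.3  16.9  90. ] [539.6  16.8 103. ]
front inner wall [543.7 123.7 103. ]
[527.6 108.4 103. ] [562.9 108.6 103. ]
[526.2  71.3 103. ] [555.5  71.5 103. ]
[524.5  32.  103. ] [558.8  32.2 103. ]
[570.6 145.9 102. ] [517.9 143.  102. ] [544.3 144.4 102. ]
[568.2 105.9 102. ] [514.2 103.2 102. ] [541.2 104.6 102. ]
[566.9  66.1 102. ] [512.4  63.6 102. ] [539.6  64.8 102. ]
[564.   26.2 102. ] [510.3  24.  102. ] [537.1  25.1 102. ]
furnace mouth plane? ledge px [544.4 185.3 205. ]
246 [126, 127, 127, 128, 127, 127, 127, 126, 126, 103, 56, 34, 37, 40, 41, 48, 45, 42, 44, 44, 43, 44, 45, 44, 45, 45, 45, 43, 27, 93, 121, 124, 124, 125, 118, 113, 113, 114, 107, 102, 94, 91, 93, 108, 111]
250 [127, 127, 128, 127, 127, 127, 128, 128, 126, 72, 34, 35, 41, 43, 43, 42, 43, 44, 44, 44, 45, 44, 44, 43, 46, 43, 46, 33, 43, 63, 67, 68, 67, 67, 67, 67, 68, 67, 66, 68, 67, 68, 111, 126, 127]
254 [128, 127, 127, 127, 126, 126, 127, 127, 104, 57, 34, 39, 41, 44, 42, 45, 44, 44, 44, 45, 44, 43, 45, 43, 45, 44, 43, 28, 57, 68, 68, 68, 69, 67, 68, 68, 67, 68, 69, 70, 67, 67, 111, 126, 126]
258 [128, 127, 127, 127, 127, 126, 127, 126, 74, 35, 34, 40, 44, 44, 42, 43, 45, 46, 44, 44, 45, 44, 45, 46, 45, 46, 35, 45, 62, 69, 69, 68, 67, 68, 68, 69, 69, 68, 68, 68, 69, 112, 126, 125, 128]
```

Bay geometry agrees between both cameras (outer width ≈54, axis yaw ≈86.9°, bay end ≈(536,-8), boat centre ≈(541,72)). First pick: the coupon at (555,-99.5).

Emit:
{"fn": "servo_tool", "kwargs": {
  "rows": [
    [-0.04,0.007,0.2,0.03,0.6],
    [-0.08,0.014,0.4,0.06,0.5],
    [-0.12,0.02,0.6,0.09,0.4],
    [-0.16,0.028,0.8,0.111,0.33],
    [-0.16,0.028,1,0.111,0.33],
    [-0.16,0.028,1,0.111,0.33],
    [-0.16,0.028,1,0.111,0.33]
  ],
  "force": 30
}}

```text
time_s: 4.33
ee_pos: [554.5, -102.7, 152.7]
ee_rot: [-179.7, -0.0, 80.0]
force: [-0.2, -0.9, 1.2]
gripper_width: 47.5
gripper_force: 0.0
```

```bash
python3 - <<'E'
from h import *
import pickle
s=state(); print(s["time_s"],s["ee_pos"],s["ee_rot"],s["gripper_width"]); print(cmd([555.1,-99.5,21],80.3))
c=vision.camera_info("wrist"); im=vision.grab_frame("wrist"); cv2.imwrite("pics/w3.png",im[:,:,::-1])
pickle.dump(c,open("w3.pkl","wb"))
print(pix(0,[555.1,-99.5,33],c), pix(0,s["ee_pos"],c))
E
```

```text
4.3333 [ 554.53130584 -102.72137605  152.71176397] [-1.79730887e+02 -6.60414094e-03  7.99521353e+01] 47.521702266094366
[ 0.016 -0.     0.659 -0.004]
(np.float64(323.20054506194566), np.float64(219.08943311359556)) (np.float64(322.65148972769265), np.float64(287.0764483102014))
```

View pics/w3.png

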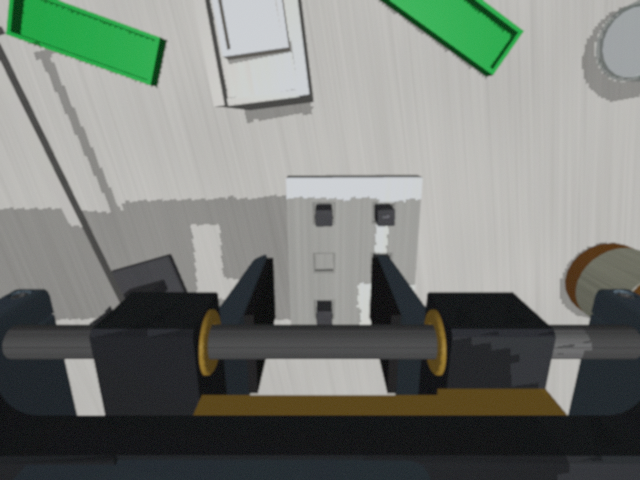

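The coupon is centred between the fingers at (323,214); I'm picking it.

Emit:
{"fn": "servo_tool", "kwargs": {
  "rows": [
    [0.024,0,0.2,0,0.33],
    [0.024,0,0.4,0,0.33],
    [0.024,0,0.56,0,0.33],
    [0.024,0,0.64,0,0.33],
    [0.024,0,0.659,0,0.33],
    [0.024,0,0.659,0,0.33],
    [0.024,0,0.659,0,0],
    [0.024,0,0.659,0,0],
    [0.024,0,0.659,0,0],
    [0.024,0,0.659,0,0],
    [0.024,0,0.659,0,0],
    [0.024,0,0.6,0,0],
    [0.024,0,0.5,0,0],
    [0.024,0,0.35,0,0],
    [0.024,0,0.15,0,0],
    [0.024,0,0,0,0],
    [0.024,0,0,0,0]
  ],
  "force": 30
}}

```text
time_s: 5.8
ee_pos: [561.2, -98.3, 161.9]
ee_rot: [179.1, 0.0, 80.0]
force: [0.1, 0.2, -0.0]
gripper_width: 13.4
gripper_force: 30.0
```

```bash
python3 - <<'E'
from h import *
s=state(); print(s["ee_pos"],s["ee_rot"],s["gripper_width"],s["gripper_force"]); print(cmd([543.2,112,125],86.9))
E
```

```text
[561.2169477  -98.31197095 161.87763633] [1.79109537e+02 7.37794383e-03 8.00128002e+01] 13.399255532049146 29.954237937927246
[ 1.02  -0.271  0.184 -0.077]
```

Emit:
{"fn": "servo_tool", "kwargs": {
  "rows": [
    [0,0,0,0,0],
    [0,0,0,0,0],
    [0,0,0,0,0],
    [0,0,0,0,0]
  ]
}}

```text
time_s: 6.13
ee_pos: [555.9, -97.3, 152.5]
ee_rot: [-179.8, -0.0, 80.0]
force: [0.2, -0.4, -1.2]
gripper_width: 13.4
gripper_force: 30.0
```

```bash
python3 - <<'E'
from h import *
s=state(); print(s["ee_pos"],s["ee_rot"],s["gripper_width"],s["gripper_force"]); print(cmd([543.2,112,125],86.9))
im=vision.grab_frame("wrist"); cv2.imwrite("pics/w4.png",im[:,:,::-1])
E
```

```text
[555.87372221 -97.3108724  152.49365635] [-1.79830924e+02 -5.91930858e-03  8.00152747e+01] 13.441446059039894 29.954356849193573
[ 1.02  -0.244  0.137 -0.076]
```

View pics/w4.png

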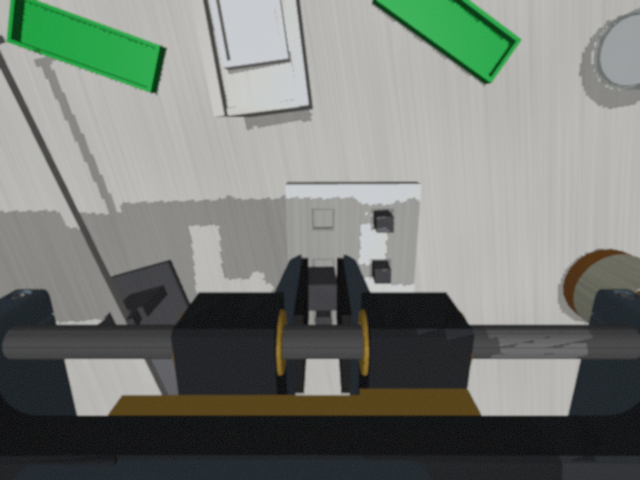

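The coupon is held between the pads (310–335, 265–312) and its pocket is empty. Now to carry it over the boat.

Emit:
{"fn": "servo_tool", "kwargs": {
  "rows": [
    [0.1,-0.02,0,-0.01,0],
    [0.25,-0.06,0,-0.02,0],
    [0.42,-0.1,0,-0.03,0],
    [0.59,-0.14,0,-0.045,0],
    [0.75,-0.18,0,-0.06,0],
    [0.88,-0.21,0,-0.07,0],
    [0.96,-0.235,0.05,-0.076,0],
    [1,-0.244,0.1,-0.076,0],
    [1,-0.244,0.1,-0.076,0],
    [1,-0.244,0.1,-0.076,0],
    [1,-0.244,0.1,-0.076,0]
  ]
}}

```text
time_s: 7.1
ee_pos: [543.5, 106.9, 133.7]
ee_rot: [-180.0, 0.0, 86.8]
force: [-1.1, 0.6, 0.3]
gripper_width: 13.1
gripper_force: 30.0
```

```bash
python3 - <<'E'
from h import *
s=state(); print(s["time_s"],s["ee_pos"],s["ee_rot"],s["gripper_width"],s["gripper_force"],s["force"]); print(cmd([543.2,112,106],86.9))
E
```

```text
7.1 [543.53847092 106.90781074 133.69401409] [-1.79971035e+02  3.42892581e-02  8.67982973e+01] 13.113130814082405 29.95431751012802 [-1.13104369  0.62405693  0.34786396]
[ 0.025 -0.003  0.138 -0.001]
```

Emit:
{"fn": "servo_tool", "kwargs": {
  "rows": [
    [0.022,-0.003,0.05,0,0],
    [0.022,-0.003,0.1,0,0],
    [0.022,-0.003,0.13,0,0],
    [0.022,-0.003,0.138,0,0],
    [0.022,-0.003,0.138,0,0],
    [0.022,-0.003,0.138,0,0.3],
    [0.022,-0.003,0.138,0,0.3],
    [0.022,-0.003,0.138,0,0.3],
    [0.022,-0.003,0.138,0,0.3],
    [0.022,-0.003,0.1,0,0.3],
    [0.022,-0.003,0,0,0.3],
    [0.022,-0.003,-0.15,0,0.3],
    [-0.1,0,-0.3,0,0.33],
    [-0.25,0,-0.4,0,0.33],
    [-0.42,0,-0.5,0,0.33],
    [-0.59,0,-0.5,0,0.33],
    [-0.75,0,-0.5,0,0.33],
    [-0.88,0,-0.5,0,0.33],
    [-1,0,-0.5,0,0.33],
    [-1,0,-0.5,0,0.33]
  ]
}}

```text
time_s: 8.77
ee_pos: [532.2, -95.6, 234.7]
ee_rot: [179.9, 0.1, 86.6]
force: [1.0, -0.1, 0.5]
gripper_width: 29.8
gripper_force: 0.0
```

Emit:
{"fn": "servo_tool", "kwargs": {
  "rows": [
    [-0.15,0.04,0,0,0.33],
    [-0.3,0.08,0,0.03,0.33],
    [-0.4,0.12,0,0.06,0.33],
    [-0.45,0.15,0,0.073,0.33],
    [-0.45,0.15,0,0.073,0.33],
    [-0.45,0.15,0,0.073,0.33],
    [-0.45,0.15,0,0.073,0.33]
  ]
}}

```text
time_s: 9.35
ee_pos: [557.1, -181.8, 234.0]
ee_rot: [-180.0, -0.1, 80.4]
force: [-0.3, -0.4, 0.0]
gripper_width: 30.1
gripper_force: 0.0
```

```bash
cat >> h.py <<'E'
def look(name):
    import pickle
    s=state(); c=vision.camera_info("wrist"); im=vision.grab_frame("wrist")
    cv2.imwrite(f"pics/{name}.png",im[:,:,::-1]); pickle.dump(c,open(name+".pkl","wb"))
    print(s["time_s"],s["ee_pos"].round(1),s["ee_rot"].round(1),s["gripper_width"].round(1))
    return s,im,c
E
python3 - <<'E'
from h import *
s,im,c=look("w5")
r,o=coupons(im,c); print(r); [print(*x) for x in o]
E
```

```text
Traceback (most recent call last):
  File "h.py", line 44, in look
    print(s["time_s"],s["ee_pos"].round(1),s["ee_rot"].round(1),s["gripper_width"].round(1))
                                                                ^^^^^^^^^^^^^^^^^^^^^^^^
AttributeError: 'float' object has no attribute 'round'
```

View pics/w5.png

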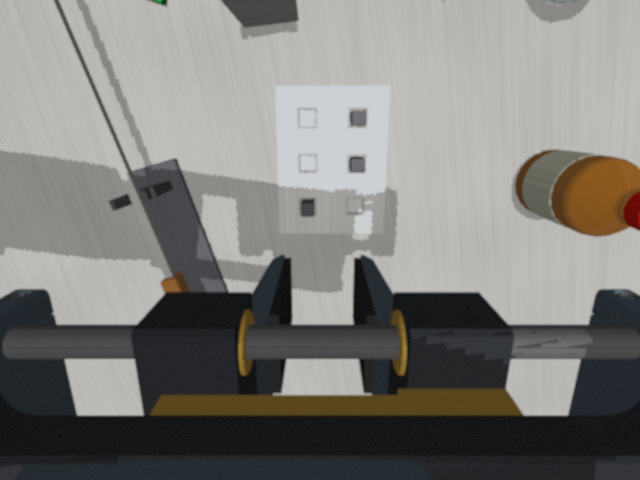

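The tray holds three coupons, at about (358,117), (357,163) and (307,207). The tray hasn't moved noticeably and is square to the gripper.

```bash
sed -i 's/s\["gripper_width"\].round(1))/round(s["gripper_width"],1))/' h.py
python3 - <<'E'
from h import *
import pickle
im=np.ascontiguousarray(cv2.imread("pics/w5.png")[:,:,::-1]); c=pickle.load(open("w5.pkl","rb"))
r,o=coupons(im,c); print(r); [print(*x) for x in o]
print(state()["ee_pos"]); print(cmd([603.2,-107.7,120],80.3),cmd([595.7,-151.4,21],80.3))
E
```

```text
((576.4437866210938, -125.1053466796875), (106.3803482055664, 113.21493530273438), 80.06279754638672)
[ 596.3 -150.3   31. ] [356. 164.] 185.5 [13.8 14.1] 80.4
[ 603.7 -107.2   31. ] [358. 118.] 182.5 [12.9 14.6] 80.4
[ 557.17290819 -181.75702218  234.06060769]
[0.404 0.165 0.57  0.001] [1.820e-01 1.650e-01 1.065e+00 1.000e-03]
```

Emit:
{"fn": "servo_tool", "kwargs": {
  "rows": [
    [0.1,0.04,0.1,0,0.33],
    [0.2,0.08,0.25,0,0.33],
    [0.3,0.12,0.42,0,0.33],
    [0.38,0.15,0.57,0,0.33],
    [0.41,0.165,0.67,0,0.33],
    [0.41,0.165,0.7,0,0.33],
    [0.41,0.165,0.7,0,0.33],
    [0.41,0.165,0.7,0,0.33],
    [0.41,0.165,0.7,0,0.33]
  ]
}}

```text
time_s: 10.15
ee_pos: [604.7, -108.5, 96.0]
ee_rot: [179.8, 0.0, 80.3]
force: [-0.4, -1.1, 0.2]
gripper_width: 30.1
gripper_force: 0.0
```

Emit:
{"fn": "servo_tool", "kwargs": {
  "rows": [
    [0,0,0.15,0,0.33],
    [0,0,0.28,0,0.33],
    [0,0,0.35,0,0.33],
    [0,0,0.365,0,0.33],
    [0,0,0.365,0,0.33],
    [0,0,0.365,0,0],
    [0,0,0.365,0,0],
    [0,0,0.365,0,0],
    [0,0,0.365,0,0],
    [0,0,0.365,0,0],
    [0,0,0.33,0,0],
    [0,0,0.25,0,0],
    [0,0,0.1,0,0],
    [0,0,-0.07,0,0],
    [0,0,-0.2,0,0],
    [0,0,-0.28,0,0],
    [0,0,-0.3,0,0],
    [0,0,-0.3,0,0]
  ]
}}

```text
time_s: 11.65
ee_pos: [604.3, -108.0, 155.4]
ee_rot: [179.8, -0.0, 80.3]
force: [-0.3, -0.3, -0.2]
gripper_width: 13.4
gripper_force: 30.0
```

Emit:
{"fn": "servo_tool", "kwargs": {
  "rows": [
    [0.1,-0.05,0,-0.01,0],
    [0.25,-0.13,0,-0.02,0],
    [0.42,-0.22,0,-0.03,0],
    [0.58,-0.3,0,-0.045,0],
    [0.72,-0.38,0,-0.06,0],
    [0.83,-0.43,0,-0.07,0],
    [0.893,-0.464,0.05,-0.073,0],
    [0.893,-0.464,0.1,-0.073,0],
    [0.893,-0.464,0.1,-0.073,0],
    [0.893,-0.464,0.1,-0.073,0],
    [0.893,-0.464,0.1,-0.073,0]
  ]
}}

```text
time_s: 12.57
ee_pos: [542.6, 82.8, 133.4]
ee_rot: [-179.9, 0.0, 86.8]
force: [-0.6, 0.1, 0.4]
gripper_width: 13.6
gripper_force: 30.0
```

```bash
python3 - <<'E'
from h import *
s=state(); print(s["time_s"],s["ee_pos"],s["ee_rot"],s["gripper_width"]); print(cmd([541.7,85,106],86.9))
c=vision.camera_info("wrist"); 
print("prev coupon top at", pix(0,[543.2,112,117],c))
im=vision.grab_frame("wrist"); cv2.imwrite("pics/w6.png",im[:,:,::-1])
E
```

```text
12.5667 [542.62870073  82.76106589 133.38436622] [-1.79947006e+02  2.29576980e-02  8.67885137e+01] 13.644983886497124
[ 0.011 -0.005  0.137 -0.001]
prev coupon top at (np.float64(320.6698733049775), np.float64(221.81801394591434))
```

View pics/w6.png

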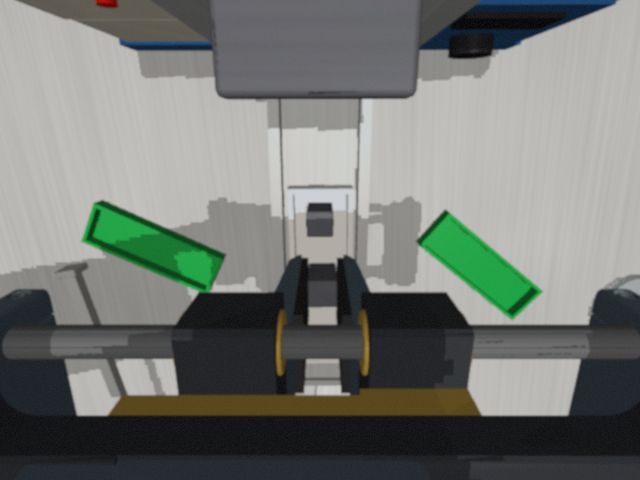

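The first coupon stands centred in the boat at (320,218), the second is held right behind it, and the door ledge is at the top. Placing the second, then looking at the tray.

Emit:
{"fn": "servo_tool", "kwargs": {
  "rows": [
    [0.01,-0.005,0.05,0,0],
    [0.01,-0.005,0.1,0,0],
    [0.01,-0.005,0.13,0,0],
    [0.01,-0.005,0.138,0,0],
    [0.01,-0.005,0.138,0,0],
    [0.01,-0.005,0.138,0,0.3],
    [0.01,-0.005,0.138,0,0.3],
    [0.01,-0.005,0.138,0,0.3],
    [0.01,-0.005,0.138,0,0.3],
    [0.01,-0.005,0.1,0,0.3],
    [0.01,-0.005,0,0,0.3],
    [0.01,0,-0.15,0,0.3],
    [-0.1,0,-0.3,0,0.33],
    [-0.25,0,-0.4,0,0.33],
    [-0.42,0,-0.5,0,0.33],
    [-0.59,0,-0.5,0,0.33],
    [-0.75,0,-0.5,0,0.33],
    [-0.88,0,-0.5,0,0.33],
    [-1,0,-0.5,0,0.33],
    [-1,0,-0.5,0,0.33]
  ]
}}

```text
time_s: 14.28
ee_pos: [531.3, -119.9, 234.4]
ee_rot: [180.0, 0.1, 86.6]
force: [0.2, 0.2, -0.6]
gripper_width: 29.8
gripper_force: 0.0
```

Emit:
{"fn": "servo_tool", "kwargs": {
  "rows": [
    [-0.15,0.04,0,0,0.33],
    [-0.3,0.08,0,0.03,0.33],
    [-0.45,0.12,0,0.06,0.33],
    [-0.5,0.15,0,0.073,0.33],
    [-0.5,0.15,0,0.073,0.33],
    [-0.5,0.15,0,0.073,0.33],
    [-0.5,0.15,0,0.073,0.33]
  ]
}}

```text
time_s: 14.87
ee_pos: [555.7, -215.9, 233.9]
ee_rot: [-180.0, -0.1, 80.4]
force: [-0.1, 0.7, -0.1]
gripper_width: 29.9
gripper_force: 0.0
```

```bash
sed -i 's/P=np.array/hull=hull/;s/g<120)&(hm/g<115)\&(hm/' h.py; python3 - <<'E'
import re
t=open('h.py').read()
a=t.index("    hull=hull("); 
E
sed -i 's/^    hull=hull(/    P=np.array(/; s/^    hull=hull/    P=np.array/' h.py
python3 - <<'E'
from h import *
s,im,c=look("w7")
r,o=coupons(im,c); print(r); [print(*x) for x in o]
for p in ([596,-150.8,33],[540.5,-186,33]):
    u,v=pix(0,p,c); g=cv2.cvtColor(im,cv2.COLOR_RGB2GRAY); u,v=int(u),int(v); print(u,v,g[v-14:v+16:3,u].tolist(),g[v,u-14:u+16:3].tolist())
print(cmd([596,-150,120],80.3))
E
```

```text
14.8667 [ 555.7 -215.9  233.9] [-1.80e+02 -1.00e-01  8.04e+01] 29.9
((573.3111572265625, -142.0760498046875), (139.86761474609375, 113.34028625488281), 80.40512084960938)
[ 540.6 -185.9   31. ] [303. 175.] 152.0 [14.1 12. ] 79.9
[ 595.9 -151.5   31. ] [353. 130.] 156.5 [13.  12.6] 82.0
352 129 [208, 202, 163, 110, 110, 111, 110, 107, 194, 209] [209, 208, 171, 88, 112, 111, 111, 110, 184, 208]
302 175 [208, 203, 143, 89, 110, 109, 109, 115, 200, 162] [208, 208, 186, 107, 108, 107, 110, 122, 192, 208]
[0.358 0.144 0.57  0.001]
```

Emit:
{"fn": "servo_tool", "kwargs": {
  "rows": [
    [0.1,0.04,0.1,0,0.33],
    [0.2,0.08,0.25,0,0.33],
    [0.28,0.11,0.42,0,0.33],
    [0.33,0.135,0.57,0,0.33],
    [0.355,0.144,0.67,0,0.33],
    [0.355,0.144,0.7,0,0.33],
    [0.355,0.144,0.7,0,0.33],
    [0.355,0.144,0.7,0,0.33],
    [0.355,0.144,0.7,0,0.33]
  ]
}}

```text
time_s: 15.67
ee_pos: [597.3, -152.7, 96.0]
ee_rot: [179.8, 0.0, 80.3]
force: [0.5, -0.6, 0.5]
gripper_width: 30.0
gripper_force: 0.0
```

Emit:
{"fn": "servo_tool", "kwargs": {
  "rows": [
    [0,0,0.15,0,0.33],
    [0,0,0.28,0,0.33],
    [0,0,0.35,0,0.33],
    [0,0,0.365,0,0.33],
    [0,0,0.365,0,0.33],
    [0,0,0.365,0,0],
    [0,0,0.365,0,0],
    [0,0,0.365,0,0],
    [0,0,0.365,0,0],
    [0,0,0.365,0,0],
    [0,0,0.33,0,0],
    [0,0,0.25,0,0],
    [0,0,0.1,0,0],
    [0,0,-0.07,0,0],
    [0,0,-0.2,0,0],
    [0,0,-0.28,0,0],
    [0,0,-0.3,0,0],
    [0,0,-0.3,0,0]
  ]
}}

```text
time_s: 17.17
ee_pos: [596.8, -152.5, 155.3]
ee_rot: [179.8, 0.0, 80.3]
force: [-0.4, -0.3, -0.2]
gripper_width: 13.9
gripper_force: 30.0
```

Emit:
{"fn": "servo_tool", "kwargs": {
  "rows": [
    [0.1,-0.05,0,-0.01,0],
    [0.25,-0.12,0,-0.02,0],
    [0.42,-0.2,0,-0.03,0],
    [0.59,-0.28,0,-0.045,0],
    [0.75,-0.36,0,-0.06,0],
    [0.88,-0.42,0,-0.07,0],
    [0.96,-0.45,0.05,-0.073,0],
    [0.98,-0.45,0.1,-0.073,0],
    [0.98,-0.45,0.1,-0.073,0],
    [0.98,-0.45,0.1,-0.073,0],
    [0.98,-0.45,0.1,-0.073,0]
  ]
}}

```text
time_s: 18.08
ee_pos: [540.8, 55.0, 133.4]
ee_rot: [-179.9, 0.0, 86.8]
force: [0.1, -0.8, -0.5]
gripper_width: 13.5
gripper_force: 30.0
```

```bash
python3 - <<'E'
from h import *
s=state(); print(s["time_s"],s["ee_pos"],s["ee_rot"],s["gripper_width"]); print(cmd([540.2,58,106],86.9))
E
```

```text
18.0833 [540.8355491   54.98312651 133.36713163] [-1.79943293e+02  2.95518828e-02  8.67961001e+01] 13.465818807453728
[ 0.015 -0.004  0.137 -0.001]
```

Emit:
{"fn": "servo_tool", "kwargs": {
  "rows": [
    [0.012,-0.004,0.05,0,0],
    [0.012,-0.004,0.1,0,0],
    [0.012,-0.004,0.13,0,0],
    [0.012,-0.004,0.138,0,0],
    [0.012,-0.004,0.138,0,0],
    [0.012,-0.004,0.138,0,0.3],
    [0.012,-0.004,0.138,0,0.3],
    [0.012,-0.004,0.138,0,0.3],
    [0.012,-0.004,0.138,0,0.3],
    [0.012,-0.004,0.1,0,0.3],
    [0.012,-0.004,0,0,0.3],
    [0.012,0,-0.15,0,0.3],
    [-0.1,0,-0.3,0,0.33],
    [-0.25,0,-0.4,0,0.33],
    [-0.42,0,-0.5,0,0.33],
    [-0.59,0,-0.5,0,0.33],
    [-0.75,0,-0.5,0,0.33],
    [-0.88,0,-0.5,0,0.33],
    [-1,0,-0.5,0,0.33],
    [-1,0,-0.5,0,0.33]
  ]
}}

```text
time_s: 19.75
ee_pos: [529.5, -147.6, 234.4]
ee_rot: [180.0, 0.1, 86.6]
force: [0.3, 0.3, 0.7]
gripper_width: 30.5
gripper_force: 0.0
```

Emit:
{"fn": "servo_tool", "kwargs": {
  "rows": [
    [-0.15,0.04,0,0,0.33],
    [-0.3,0.08,0,0.03,0.33],
    [-0.45,0.12,0,0.06,0.33],
    [-0.5,0.15,0,0.073,0.33],
    [-0.5,0.15,0,0.073,0.33],
    [-0.5,0.15,0,0.073,0.33],
    [-0.5,0.15,0,0.073,0.33]
  ]
}}

```text
time_s: 20.33
ee_pos: [554.0, -243.5, 234.0]
ee_rot: [-180.0, -0.1, 80.4]
force: [-0.6, -0.3, 0.0]
gripper_width: 30.4
gripper_force: 0.0
```

```bash
python3 - <<'E'
from h import *
s,im,c=look("w8")
r,o=coupons(im,c); print(r); [print(*x) for x in o]
print(cmd([540.8,-185.5,94],80.3))
E
```

```text
20.3333 [ 554.  -243.5  234. ] [-1.80e+02 -1.00e-01  8.04e+01] 30.4
((572.8265380859375, -147.3227081298828), (151.06454467773438, 115.16401672363281), 80.30390930175781)
[ 540.5 -186.8   31. ] [299. 147.] 156.0 [12.5 12.8] 80.4
[ 0.275 -0.113  0.7    0.001]
```

Emit:
{"fn": "servo_tool", "kwargs": {
  "rows": [
    [0.1,-0.04,0.1,0,0.33],
    [0.18,-0.07,0.25,0,0.33],
    [0.24,-0.1,0.42,0,0.33],
    [0.27,-0.113,0.57,0,0.33],
    [0.27,-0.113,0.67,0,0.33],
    [0.27,-0.113,0.7,0,0.33],
    [0.27,-0.113,0.7,0,0.33],
    [0.27,-0.113,0.7,0,0.33],
    [0.27,-0.113,0.7,0,0.33]
  ]
}}

```text
time_s: 21.13
ee_pos: [542.4, -188.5, 95.8]
ee_rot: [179.8, 0.0, 80.3]
force: [0.6, -0.4, 0.2]
gripper_width: 29.7
gripper_force: 0.0
```

Emit:
{"fn": "servo_tool", "kwargs": {
  "rows": [
    [0,0,0.15,0,0.33],
    [0,0,0.28,0,0.33],
    [0,0,0.35,0,0.33],
    [0,0,0.365,0,0.33],
    [0,0,0.365,0,0.33],
    [0,0,0.365,0,0],
    [0,0,0.365,0,0],
    [0,0,0.365,0,0],
    [0,0,0.365,0,0],
    [0,0,0.365,0,0],
    [0,0,0.33,0,0],
    [0,0,0.25,0,0],
    [0,0,0.1,0,0],
    [0,0,-0.07,0,0],
    [0,0,-0.2,0,0],
    [0,0,-0.28,0,0],
    [0,0,-0.3,0,0],
    [0,0,-0.3,0,0]
  ]
}}

```text
time_s: 22.63
ee_pos: [541.7, -188.3, 155.4]
ee_rot: [179.8, 0.0, 80.3]
force: [0.2, -0.8, -0.9]
gripper_width: 13.3
gripper_force: 30.0
```

Emit:
{"fn": "servo_tool", "kwargs": {
  "rows": [
    [0.1,-0.02,0,-0.01,0],
    [0.25,-0.05,0,-0.02,0],
    [0.42,-0.08,0,-0.03,0],
    [0.59,-0.12,0,-0.045,0],
    [0.75,-0.15,0,-0.06,0],
    [0.88,-0.18,0,-0.07,0],
    [0.96,-0.19,0,-0.073,0],
    [1,-0.19,0,-0.073,0],
    [1,-0.19,0,-0.073,0],
    [1,-0.19,0,-0.073,0],
    [1,-0.19,0,-0.073,0]
  ]
}}

```text
time_s: 23.55
ee_pos: [537.2, 14.4, 153.3]
ee_rot: [-179.9, 0.0, 86.8]
force: [-0.4, -0.1, -0.4]
gripper_width: 13.3
gripper_force: 30.0
```

```bash
python3 - <<'E'
from h import *
s=state(); print(s["time_s"],s["ee_pos"],s["ee_rot"],s["gripper_width"]); print(cmd([538.7,31,106],86.9))
E
```

```text
23.55 [537.15089186  14.39507561 153.33780758] [-1.79940159e+02  2.74703889e-02  8.68010901e+01] 13.261744648666348
[ 0.083  0.003  0.237 -0.001]
```

Emit:
{"fn": "servo_tool", "kwargs": {
  "rows": [
    [0.04,0.002,0.05,0,0],
    [0.075,0.003,0.1,0,0],
    [0.075,0.003,0.17,0,0],
    [0.075,0.003,0.22,0,0],
    [0.075,0.003,0.237,0,0],
    [0.075,0.003,0.237,0,0],
    [0.075,0.003,0.237,0,0.3],
    [0.075,0.003,0.237,0,0.3],
    [0.075,0.003,0.237,0,0.3],
    [0.075,0.003,0.237,0,0.3],
    [0.075,0.003,0.2,0,0.3],
    [0.075,0.003,0.1,0,0.3],
    [0.075,0,-0.05,0,0.3],
    [0,0,-0.2,0,0.33],
    [-0.15,0,-0.35,0,0.33],
    [-0.3,0,-0.45,0,0.33],
    [-0.4,0,-0.5,0,0.33],
    [-0.4,0,-0.5,0,0.33],
    [-0.4,0,-0.5,0,0.33],
    [-0.4,0,-0.5,0,0.33]
  ]
}}

```text
time_s: 25.22
ee_pos: [532.4, -63.9, 253.4]
ee_rot: [-179.9, -0.1, 86.8]
force: [0.5, 0.5, 0.1]
gripper_width: 30.2
gripper_force: 0.0
```

```bash
python3 - <<'E'
from h import *
s,im,c=look("w9")
cv2.imwrite("pics/w9c.png",cv2.resize(im[0:260,200:440,::-1],None,fx=2,fy=2))
E
```

```text
25.2167 [532.4 -63.9 253.4] [-1.799e+02 -1.000e-01  8.680e+01] 30.2
```

View pics/w9c.png

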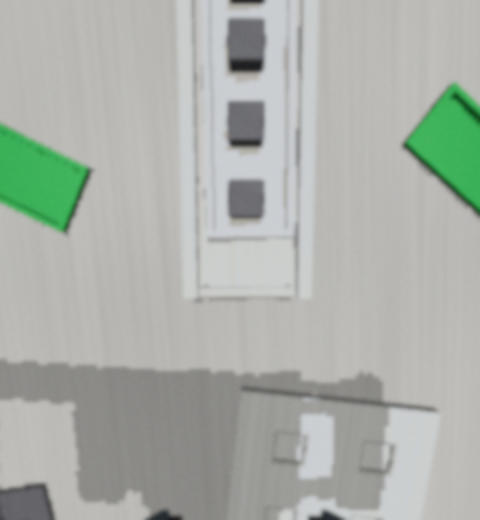

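All four coupons stand in a row in the boat (crop px x≈246, y≈0, 45, 122, 198), the boat's rear rim is at crop row 238, and the tray is empty. Next I'll move above the pusher handle.

Emit:
{"fn": "servo_tool", "kwargs": {
  "rows": [
    [-0.1,-0.04,0,-0.02,0.5],
    [-0.25,-0.1,0,-0.04,0.5],
    [-0.42,-0.17,0,-0.06,0.5],
    [-0.59,-0.23,0,-0.08,0.5],
    [-0.73,-0.29,0,-0.108,0.5]
  ]
}}

```text
time_s: 25.68
ee_pos: [466.2, -207.4, 252.9]
ee_rot: [-179.9, -0.1, 96.8]
force: [0.3, -0.7, 0.6]
gripper_width: 45.3
gripper_force: 0.0
```

Emit:
{"fn": "servo_tool", "kwargs": {
  "rows": [
    [-0.18,-0.05,0,0,0.5],
    [-0.35,-0.1,0,0,0.5],
    [-0.5,-0.15,0,0,0.5],
    [-0.65,-0.17,0,0,0.5],
    [-0.73,-0.17,0,0,0.5],
    [-0.73,-0.17,0,0,0.5],
    [-0.73,-0.17,0,0,0.5],
    [-0.73,-0.17,0,0,0.5]
  ]
}}

```text
time_s: 26.35
ee_pos: [450.1, -354.3, 253.1]
ee_rot: [-179.9, -0.1, 96.7]
force: [0.6, 0.4, 0.3]
gripper_width: 45.5
gripper_force: 0.0
```

```bash
python3 - <<'E'
from h import *
s,im,c=look("w10")
hsv=cv2.cvtColor(im,cv2.COLOR_RGB2HSV)
m=cv2.inRange(hsv,(8,120,60),(20,255,255)); m[260:]=0
n,l,st,ce=cv2.connectedComponentsWithStats(m)
for i in range(1,n):
    if st[i,4]>80:
        print(st[i],ce[i].round(0))
        ys,xs=np.where(l==i); r=cv2.minAreaRect(np.array([onz(0,x,y,64,c)[:2] for x,y in zip(xs,ys)],np.float32)); print(np.round(r[0],1),np.round(r[1],1),r[2])
print(pix(0,[397,-282,64],c),pix(0,[358,66,54],c))
E
```

```text
26.35 [ 450.1 -354.3  253.1] [-1.799e+02 -1.000e-01  9.670e+01] 45.5
[ 267   58   22  112 2189] [278. 113.]
[ 399.1 -276.2] [18.5 97.5] 6.40726375579834
[634  83   6  35 155] [637. 101.]
[ 722.  -225.3] [ 4.4 30. ] 20.06915855407715
(np.float64(274.6842638981808), np.float64(121.95064830339194)) (np.float64(260.96612870281433), np.float64(-409.25630776898555))
```

View pics/w10.png

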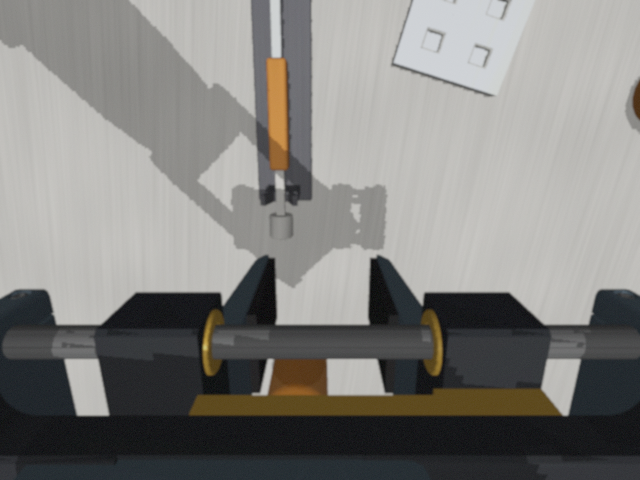

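Handle at (267–289, 58–170), measured 97 × 18 mm against the nominal 100 × 18, so the pusher origin is ≈(396.9,-256.3), yaw 96.4°. Descending over it.

Emit:
{"fn": "servo_tool", "kwargs": {
  "rows": [
    [0.1,-0.04,0.1,0,0.5],
    [0.25,-0.1,0.25,0,0.5],
    [0.4,-0.16,0.42,0,0.5],
    [0.5,-0.2,0.57,0.003,0.5],
    [0.518,-0.207,0.67,0.003,0.5],
    [0.518,-0.207,0.75,0.003,0.5],
    [0.518,-0.207,0.75,0.003,0.5],
    [0.518,-0.207,0.75,0.003,0.5],
    [0.518,-0.207,0.75,0.003,0.5]
  ]
}}

```text
time_s: 27.15
ee_pos: [398.1, -258.0, 105.2]
ee_rot: [179.9, 0.1, 96.4]
force: [1.0, -0.0, 0.0]
gripper_width: 45.7
gripper_force: 0.0
```

```bash
python3 - <<'E'
from h import *
s,im,c=look("w11"); print(cmd([396.9,-256.3,36],96.4))
# handle in view: orange mask columns between fingers
m=cv2.inRange(cv2.cvtColor(im,cv2.COLOR_RGB2HSV),(8,120,60),(20,255,255)); 
for v in range(200,330,20): 
    x=np.where(m[v,200:450])[0]+200; print(v,(x.min(),x.max(),len(x),onz(0,x.mean(),v,64,c).round(1)) if len(x) else None)
E
```

```text
27.15 [ 398.1 -258.   105.2] [1.799e+02 1.000e-01 9.640e+01] 45.7
[ 0.011 -0.005  0.347 -0.001]
200 None
220 (np.int64(306), np.int64(334), 29, array([ 394. , -234.7,   64. ]))
240 (np.int64(306), np.int64(334), 29, array([ 395.4, -246.9,   64. ]))
260 (np.int64(306), np.int64(334), 29, array([ 396.8, -259.6,   64. ]))
280 (np.int64(307), np.int64(334), 28, array([ 398.5, -272.6,   64. ]))
300 (np.int64(307), np.int64(333), 27, array([ 399.7, -286.1,   64. ]))
320 (np.int64(206), np.int64(438), 41, array([ 398.3, -300.4,   64. ]))
```

Emit:
{"fn": "servo_tool", "kwargs": {
  "rows": [
    [0.011,-0.007,0.12,0,0.5],
    [0.011,-0.007,0.24,0,0.5],
    [0.011,-0.007,0.32,0,0.5],
    [0.011,-0.007,0.347,0,0.5],
    [0.011,-0.007,0.347,0,0.5],
    [0.011,-0.007,0.347,0,0.5],
    [0.011,-0.007,0.347,0,0],
    [0.011,-0.007,0.347,0,0],
    [0.011,-0.007,0.347,0,0],
    [0.011,-0.007,0.347,0,0],
    [0.011,-0.007,0.347,0,0],
    [0.011,-0.007,0.347,0,0]
  ],
  "force": 45
}}

```text
time_s: 28.2
ee_pos: [395.8, -256.0, 35.0]
ee_rot: [179.9, 0.0, 96.3]
force: [0.5, 1.0, 2.8]
gripper_width: 18.1
gripper_force: 45.0
```

```bash
python3 - <<'E'
from h import *
s=state(); print(s["ee_pos"],s["ee_rot"],s["gripper_width"],s["gripper_force"],s["force"],s["torque"])
E
```

```text
[ 395.8105646  -256.00912675   35.02177041] [1.79935732e+02 3.65149009e-02 9.62936535e+01] 18.08894334682762 45.0007027387619 [0.49551273 0.97950984 2.78307612] [-0.02794639 -0.02476887  0.03372653]
```

Gripped (width 18.1 at rest pose TCP (395.8,-256.0,35.0), yaw 96.3). Lift and swing over behind the boat.

Emit:
{"fn": "servo_tool", "kwargs": {
  "rows": [
    [0,0,-0.03,0,0],
    [0,0,-0.1,0,0],
    [0,0,-0.2,0,0],
    [0,0,-0.3,0,0],
    [0,0,-0.4,0,0],
    [0,0,-0.48,0,0],
    [0,0,-0.5,0,0],
    [0,0,-0.5,0,0],
    [0,0,-0.5,0,0],
    [0,0,-0.5,0,0]
  ]
}}

```text
time_s: 29.03
ee_pos: [394.4, -255.2, 133.2]
ee_rot: [-179.9, -0.1, 96.3]
force: [0.2, 0.3, -2.5]
gripper_width: 17.5
gripper_force: 45.0
```

Emit:
{"fn": "servo_tool", "kwargs": {
  "rows": [
    [-0.02,0.03,0,0.01,0],
    [-0.06,0.09,0,0.02,0],
    [-0.11,0.16,0,0.03,0],
    [-0.16,0.24,0,0.045,0],
    [-0.22,0.32,0,0.06,0],
    [-0.28,0.41,0,0.075,0],
    [-0.33,0.49,0,0.09,0],
    [-0.37,0.54,0,0.1,0],
    [-0.393,0.574,0,0.105,0],
    [-0.393,0.574,0,0.105,0],
    [-0.393,0.574,0,0.105,0],
    [-0.393,0.574,0,0.105,0],
    [-0.393,0.574,0,0.105,0]
  ]
}}

```text
time_s: 30.12
ee_pos: [517.2, -320.8, 134.4]
ee_rot: [-179.9, -0.0, 86.9]
force: [1.0, 0.1, -4.4]
gripper_width: 18.0
gripper_force: 45.0
```

```bash
python3 - <<'E'
from h import *
import pickle
s=state(); print(s["time_s"],s["ee_pos"],s["ee_rot"],s["gripper_width"],s["gripper_force"],s["force"],s["torque"])
p=s["ee_pos"]; y=np.radians(s["ee_rot"][2]); d=np.array([np.cos(y),np.sin(y),0]); o=p+[0,0,19]
for n in ("top","scene"):
    im=vision.grab_frame(n); cv2.imwrite(f"pics/{n}P.png",im[:,:,::-1])
    c=vision.camera_info(n)
    print(n,"head",np.round(pix(0,o+d*330,c),1),"bar200",np.round(pix(0,o+d*200,c),1),"handle c",np.round(pix(0,o-d*20,c),1))
    m=cv2.inRange(cv2.cvtColor(im,cv2.COLOR_RGB2HSV),(8,130,40),(20,255,255)); k,l,st,ce=cv2.connectedComponentsWithStats(m)
    print([ (st[i].tolist(),ce[i].round(1).tolist()) for i in range(1,k) if st[i,4]>20])
T=cv2.imread("pics/topP.png")[215:305,230:350]; S=cv2.imread("pics/sceneP.png")[180:310,290:450]
a=cv2.resize(T,(600,450),interpolation=cv2.INTER_CUBIC)
cv2.imwrite("pics/P.png",np.vstack([cv2.resize(T[20:70],(600,250),interpolation=cv2.INTER_CUBIC),cv2.resize(S[20:110,:],(600,338),interpolation=cv2.INTER_CUBIC)]))
E
```

```text
30.1167 [ 517.2259139  -320.79873226  134.39558649] [-1.79947644e+02 -3.62937888e-02  8.68546594e+01] 17.981548399015225 44.99927222728729 [ 1.00096352  0.10456377 -4.38905153] [-0.05174048  0.06485789 -0.00663926]
top head [284.5 259.5] bar200 [335.7 263.7] handle c [422.8 270.8]
[([357, 157, 25, 25, 344], [368.4, 171.1]), ([497, 289, 24, 26, 391], [506.9, 301.4])]
scene head [373.7 239.3] bar200 [335.9 218.9] handle c [280.  188.6]
[([197, 31, 20, 6, 25], [207.6, 33.7]), ([620, 69, 20, 48, 699], [631.3, 93.8]), ([409, 79, 22, 25, 402], [419.8, 92.6]), ([365, 110, 22, 11, 105], [374.8, 116.0]), ([407, 119, 21, 8, 117], [416.6, 122.9]), ([198, 120, 28, 21, 266], [212.9, 129.5]), ([279, 161, 22, 10, 36], [288.2, 165.9]), ([234, 164, 22, 39, 682], [243.9, 184.5]), ([267, 181, 9, 10, 28], [272.4, 185.8]), ([286, 188, 7, 11, 45], [288.7, 192.6]), ([221, 260, 28, 27, 580], [234.4, 273.4]), ([224, 298, 27, 10, 102], [237.2, 304.0])]
```

```bash
python3 - <<'E'
from h import *
for n,b in (("top",(255,330,225,290)),("scene",(320,420,190,280))):
    A=cv2.imread(f"pics/{n}0.png").astype(int);B=cv2.imread(f"pics/{n}P.png").astype(int)
    D=np.abs(A-B).max(2); u0,u1,v0,v1=b
    print(n)
    for v in range(v0,v1,2):
        print(v,''.join('#' if D[v,u]>40 else '+' if D[v,u]>18 else '.' for u in range(u0,u1)))
E
```

```text
top
225 ...........................................................................
227 ...........................................................................
229 ...........................................................................
231 ...........................................................................
233 ...........................................................................
235 ...........................................................................
237 ..........................................................................+
239 ..........................................................................#
241 .........................................................................##
243 .........................................................................##
245 ...........................................................................
247 ...........................................................................
249 ...........................................................................
251 ....................................................
[... 5574 characters left out ...]
................................+.########..++####+.................++
268 ...........########.....##......................................########+###++###....+..............
270 +..........#######+.........+.....................................+###...#######+++####+.+..........
272 ###+.......+######............+........................................+.##########++.###...........
274 ####.........++..........................................................+######+#######+...........
276 ####...........................##+..............................................#########...........
278 ###...............................##+............................................#######............
```

```bash
python3 - <<'E'
import cv2,numpy as np
T=cv2.imread("pics/topP.png")[235:285,230:350]; S=cv2.imread("pics/sceneP.png")[200:270,310:430]
r=lambda I,h:cv2.resize(I,(720,h),interpolation=cv2.INTER_CUBIC)
cv2.imwrite("pics/P.png",np.vstack([r(T,200*1),r(S,390)]) if 0 else np.vstack([cv2.resize(T,(480,200),interpolation=cv2.INTER_CUBIC),cv2.resize(S,(480,280),interpolation=cv2.INTER_CUBIC)]))
E
```

```text
(no output)
```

View pics/P.png

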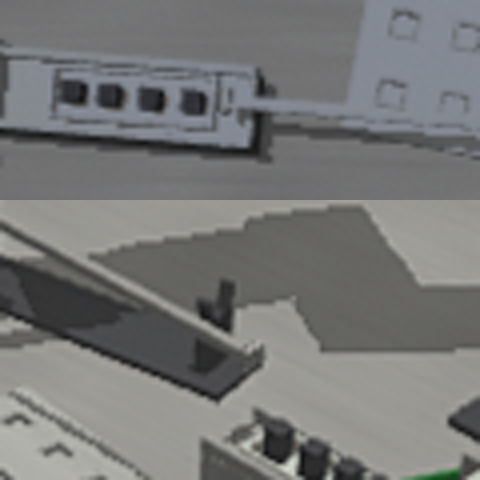

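Top part: the head is just behind the boat (crop x 218–236, y 98), centred between the guides. Bottom part: the head in the scene view at crop (258,355), matching the predicted height and level. Descending behind the boat.

Emit:
{"fn": "servo_tool", "kwargs": {
  "rows": [
    [0,0.007,0.04,0,0],
    [0,0.007,0.09,0,0],
    [0,0.007,0.14,0,0],
    [0,0.007,0.19,0,0],
    [0,0.007,0.23,0,0],
    [0,0.007,0.25,0,0],
    [0,0.007,0.257,0,0],
    [0,0.007,0.257,0,0],
    [0,0.007,0.257,0,0],
    [0,0.007,0.257,0,0]
  ]
}}

```text
time_s: 31.05
ee_pos: [519.9, -321.7, 83.7]
ee_rot: [179.9, 0.0, 86.9]
force: [-0.2, -0.3, -3.2]
gripper_width: 17.7
gripper_force: 45.0
```

```bash
python3 - <<'E'
from h import *
s=state(); print(s["time_s"],s["ee_pos"],s["ee_rot"],s["gripper_width"],s["gripper_force"],s["force"],s["torque"])
E
```

```text
31.05 [ 519.89844101 -321.65254692   83.69445447] [1.79931708e+02 3.25656447e-02 8.68559316e+01] 17.658088735166515 44.99930799007416 [-0.24106073 -0.28746237 -3.16073797] [-0.08320075  0.07955312 -0.03103244]
```

Emit:
{"fn": "servo_tool", "kwargs": {
  "rows": [
    [0.005,0,0,0,0],
    [0.015,0,0,0,0],
    [0.025,0,0,0,0],
    [0.035,0,0,0,0],
    [0.045,0,0,0,0],
    [0.055,0,0,0,0],
    [0.065,0,0,0,0],
    [0.075,0,0,0,0],
    [0.085,0,0,0,0],
    [0.095,0,0,0,0],
    [0.105,0,0,0,0],
    [0.115,0,0,0,0],
    [0.125,0,0,0,0],
    [0.135,0,0,0,0],
    [0.145,0,0,0,0],
    [0.155,0,0,0,0],
    [0.165,0,0,0,0],
    [0.175,0,0,0,0],
    [0.185,0,0,0,0],
    [0.19,0,0,0,0]
  ]
}}

```text
time_s: 32.72
ee_pos: [521.6, -283.1, 83.1]
ee_rot: [-180.0, -0.0, 86.9]
force: [-0.1, -0.2, -2.2]
gripper_width: 17.6
gripper_force: 45.0
```

```bash
python3 - <<'E'
from h import *
s=state(); print(s["time_s"],s["ee_pos"],s["ee_rot"],s["gripper_width"],s["gripper_force"],s["force"],s["torque"])
for n in ("top","scene"):
    im=vision.grab_frame(n); cv2.imwrite(f"pics/{n}Q.png",im[:,:,::-1])
im=cv2.imread("pics/topQ.png"); g=cv2.cvtColor(im,cv2.COLOR_BGR2GRAY)
for v in (256,257,258,259,260,261): print(v,g[v,215:300].tolist())
E
```

```text
32.7167 [ 521.55161861 -283.1193907    83.10723901] [-1.79997840e+02 -1.21898657e-02  8.68598040e+01] 17.599140512729637 44.99926507472992 [-0.06614131 -0.24917854 -2.24675231] [-0.31592263  0.07210714  0.03303105]
256 [49, 43, 30, 61, 74, 74, 72, 73, 74, 73, 74, 74, 74, 73, 74, 75, 108, 93, 67, 57, 51, 47, 49, 51, 26, 23, 83, 126, 93, 56, 48, 48, 49, 27, 12, 106, 135, 135, 113, 69, 53, 52, 52, 68, 64, 108, 132, 136, 137, 110, 92, 92, 88, 113, 122, 129, 134, 133, 94, 112, 133, 136, 137, 135, 136, 136, 136, 136, 135, 136, 136, 137, 136, 137, 136, 136, 136, 128, 112, 60, 26, 68, 73, 93, 109]
257 [50, 40, 39, 64, 74, 73, 74, 74, 75, 73, 73, 73, 73, 73, 73, 73, 110, 83, 61, 55, 50, 49, 50, 51, 27, 27, 85, 120, 83, 50, 48, 48, 51, 27, 22, 86, 126, 136, 100, 59, 49, 47, 48, 51, 26, 66, 122, 136, 135, 95, 56, 53, 55, 50, 48, 79, 124, 120, 127, 99, 113, 133, 137, 134, 136, 136, 136, 135, 136, 137, 136, 135, 136, 135, 136, 136, 136, 135, 113, 59, 27, 50, 66, 69, 101]
258 [50, 38, 48, 68, 73, 74, 74, 74, 74, 73, 72, 72, 75, 73, 72, 74, 120, 90, 66, 71, 58, 49, 48, 49, 25, 46, 89, 101, 69, 49, 
[... 712 characters left out ...]
36, 136, 136, 119, 109, 110, 129, 136, 119, 83, 66, 61, 50, 44, 58, 118, 135, 135, 108, 69, 52, 48, 45, 29, 26, 85, 126, 137, 132, 86, 51, 49, 51, 54, 29, 61, 120, 126, 131, 88, 112, 131, 135, 136, 136, 136, 136, 136, 135, 136, 136, 137, 136, 136, 136, 135, 136, 136, 122, 113, 114, 111, 110, 102, 116]
261 [50, 30, 63, 74, 75, 74, 74, 75, 74, 74, 74, 73, 74, 72, 73, 85, 123, 93, 119, 136, 136, 135, 137, 135, 136, 136, 136, 136, 137, 136, 135, 136, 119, 111, 111, 129, 137, 136, 135, 104, 74, 61, 50, 43, 49, 90, 126, 135, 119, 88, 56, 49, 48, 48, 26, 61, 120, 123, 129, 89, 90, 103, 118, 124, 125, 126, 126, 125, 127, 127, 127, 130, 132, 130, 134, 135, 135, 135, 136, 136, 137, 136, 137, 136, 137]
```

The boat moves with the head. Continue with gentle nudges.

Emit:
{"fn": "servo_tool", "kwargs": {
  "rows": [
    [0.006,0,0,0,0],
    [0.018,0,0,0,0],
    [0.033,0,0,0,0],
    [0.048,0,0,0,0],
    [0.063,0,0,0,0],
    [0.078,0,0,0,0],
    [0.093,0,0,0,0],
    [0.108,0,0,0,0],
    [0.123,0,0,0,0],
    [0.138,0,0,0,0],
    [0.153,0,0,0,0],
    [0.168,0,0,0,0],
    [0.183,0,0,0,0],
    [0.198,0,0,0,0],
    [0.213,0,0,0,0],
    [0.228,0,0,0,0],
    [0.243,0,0,0,0],
    [0.255,0,0,0,0],
    [0.262,0,0,0,0],
    [0.265,0,0,0,0]
  ]
}}

```text
time_s: 34.48
ee_pos: [524.5, -230.3, 83.1]
ee_rot: [-180.0, -0.0, 86.9]
force: [-0.1, -2.2, -2.5]
gripper_width: 17.7
gripper_force: 45.0
```

Emit:
{"fn": "servo_tool", "kwargs": {
  "rows": [
    [0.006,0,0,0,0],
    [0.018,0,0,0,0],
    [0.033,0,0,0,0],
    [0.048,0,0,0,0],
    [0.063,0,0,0,0],
    [0.078,0,0,0,0],
    [0.093,0,0,0,0],
    [0.108,0,0,0,0],
    [0.123,0,0,0,0],
    [0.138,0,0,0,0],
    [0.153,0,0,0,0],
    [0.168,0,0,0,0],
    [0.183,0,0,0,0],
    [0.198,0,0,0,0],
    [0.213,0,0,0,0],
    [0.228,0,0,0,0],
    [0.243,0,0,0,0],
    [0.255,0,0,0,0],
    [0.262,0,0,0,0],
    [0.265,0,0,0,0]
  ]
}}

```text
time_s: 36.15
ee_pos: [527.4, -177.3, 83.1]
ee_rot: [-180.0, -0.0, 86.9]
force: [-0.6, -1.1, -3.6]
gripper_width: 17.5
gripper_force: 45.0
```

Emit:
{"fn": "servo_tool", "kwargs": {
  "rows": [
    [0.006,0,0,0,0],
    [0.018,0,0,0,0],
    [0.033,0,0,0,0],
    [0.048,0,0,0,0],
    [0.063,0,0,0,0],
    [0.078,0,0,0,0],
    [0.093,0,0,0,0],
    [0.108,0,0,0,0],
    [0.123,0,0,0,0],
    [0.138,0,0,0,0],
    [0.153,0,0,0,0],
    [0.168,0,0,0,0],
    [0.183,0,0,0,0],
    [0.198,0,0,0,0],
    [0.213,0,0,0,0],
    [0.228,0,0,0,0],
    [0.243,0,0,0,0],
    [0.255,0,0,0,0],
    [0.262,0,0,0,0],
    [0.265,0,0,0,0]
  ]
}}

```text
time_s: 37.82
ee_pos: [530.3, -124.4, 83.1]
ee_rot: [-180.0, -0.0, 86.9]
force: [0.1, -1.8, -2.7]
gripper_width: 17.8
gripper_force: 45.0
```

```bash
python3 - <<'E'
from h import *
s=state(); print(s["time_s"],s["ee_pos"],s["ee_rot"],s["gripper_width"],s["gripper_force"],s["force"],s["torque"])
p=s["ee_pos"]; print("face furnace y",(p[1]+329.5+7.8)/.9985-220)
im=vision.grab_frame("top"); cv2.imwrite("pics/topR.png",im[:,:,::-1])
c=vision.camera_info("top"); print("handle c px",pix(0,[p[0]-1.1,p[1]-20,110],c),"handle front edge px",pix(0,[p[0]+1.6,p[1]+30,110],c))
y=np.radians(86.86); print("head/bar",[np.round(pix(0,[p[0]+k*np.cos(y),p[1]+k*np.sin(y),102],c),1).tolist() for k in (60,100,150,200)])
g=im.max(2)
for u in (300,310,320): print(u,g[250:275,u].tolist())
E
```

```text
37.8167 [ 530.29426718 -124.41413566   83.12088165] [-1.79999986e+02 -7.56632725e-03  8.68642745e+01] 17.784156341605662 44.99927043914795 [ 0.10365453 -1.76746604 -2.71256256] [-0.35859686  0.03563714 -0.02150825]
face furnace y -6.794327152812997
handle c px (np.float64(344.2663687034673), np.float64(264.903471089941)) handle front edge px (np.float64(325.1997944364775), np.float64(263.3635422927705))
head/bar [[313.9, 262.7], [298.8, 261.4], [279.9, 259.9], [261.1, 258.4]]
300 [112, 113, 112, 112, 114, 115, 112, 113, 113, 113, 127, 145, 140, 114, 105, 67, 66, 80, 113, 112, 112, 111, 111, 111, 107]
310 [61, 67, 67, 65, 65, 66, 66, 64, 51, 37, 31, 33, 41, 42, 55, 60, 63, 66, 65, 66, 66, 65, 65, 64, 41]
320 [46, 56, 61, 62, 66, 68, 72, 69, 67, 67, 64, 60, 58, 53, 48, 40, 39, 45, 67, 80, 113, 113, 113, 114, 110]
```

Emit:
{"fn": "servo_tool", "kwargs": {
  "rows": [
    [0.005,0,0,0,0],
    [0.015,0,0,0,0],
    [0.027,0,0,0,0],
    [0.039,0,0,0,0],
    [0.051,0,0,0,0],
    [0.063,0,0,0,0],
    [0.075,0,0,0,0],
    [0.087,0,0,0,0],
    [0.099,0,0,0,0],
    [0.111,0,0,0,0],
    [0.123,0,0,0,0],
    [0.135,0,0,0,0],
    [0.147,0,0,0,0],
    [0.159,0,0,0,0],
    [0.17,0,0,0,0],
    [0.178,0,0,0,0],
    [0.182,0,0,0,0],
    [0.185,0,0,0,0],
    [0.185,0,0,0,0]
  ],
  "force": 30
}}

```text
time_s: 39.45
ee_pos: [532.3, -87.5, 83.1]
ee_rot: [-180.0, -0.0, 86.9]
force: [0.0, -1.1, -2.1]
gripper_width: 18.0
gripper_force: 30.0
```

Emit:
{"fn": "servo_tool", "kwargs": {
  "rows": [
    [0.003,0,0,0,0],
    [0.008,0,0,0,0],
    [0.013,0,0,0,0],
    [0.018,0,0,0,0],
    [0.023,0,0,0,0],
    [0.025,0,0,0,0]
  ]
}}

```text
time_s: 39.95
ee_pos: [532.6, -82.6, 83.1]
ee_rot: [180.0, -0.0, 86.9]
force: [0.2, -1.3, -2.7]
gripper_width: 18.1
gripper_force: 30.0
```

Emit:
{"fn": "servo_tool", "kwargs": {
  "rows": [
    [0.003,0,0,0,0],
    [0.008,0,0,0,0],
    [0.013,0,0,0,0],
    [0.018,0,0,0,0],
    [0.023,0,0,0,0],
    [0.025,0,0,0,0],
    [0.025,0,0,0,0]
  ]
}}

```text
time_s: 40.53
ee_pos: [532.9, -77.5, 83.1]
ee_rot: [-180.0, -0.0, 86.9]
force: [-0.3, -1.1, -2.7]
gripper_width: 17.9
gripper_force: 30.0
```

Emit:
{"fn": "servo_tool", "kwargs": {
  "rows": [
    [0.003,0,0,0,0],
    [0.008,0,0,0,0],
    [0.013,0,0,0,0],
    [0.018,0,0,0,0],
    [0.023,0,0,0,0],
    [0.025,0,0,0,0],
    [0.025,0,0,0,0]
  ]
}}

```text
time_s: 41.12
ee_pos: [533.1, -72.6, 83.1]
ee_rot: [180.0, -0.0, 86.9]
force: [-0.5, -0.2, -2.4]
gripper_width: 17.7
gripper_force: 30.0
```

Emit:
{"fn": "servo_tool", "kwargs": {
  "rows": [
    [0.003,0,0,0,0],
    [0.008,0,0,0,0],
    [0.013,0,0,0,0],
    [0.018,0,0,0,0],
    [0.023,0,0,0,0],
    [0.025,0,0,0,0],
    [0.025,0,0,0,0]
  ]
}}

```text
time_s: 41.7
ee_pos: [533.4, -67.6, 83.1]
ee_rot: [-180.0, -0.0, 86.9]
force: [0.6, -0.9, -2.2]
gripper_width: 17.8
gripper_force: 30.0
```

Emit:
{"fn": "servo_tool", "kwargs": {
  "rows": [
    [0.003,0,0,0,0],
    [0.008,0,0,0,0],
    [0.013,0,0,0,0],
    [0.018,0,0,0,0],
    [0.023,0,0,0,0],
    [0.025,0,0,0,0],
    [0.025,0,0,0,0]
  ]
}}

```text
time_s: 42.28
ee_pos: [533.8, -63.2, 83.2]
ee_rot: [180.0, 0.0, 86.9]
force: [-0.5, -4.4, -2.6]
gripper_width: 17.6
gripper_force: 30.0
```

Emit:
{"fn": "servo_tool", "kwargs": {
  "rows": [
    [0.003,0,0,0,0],
    [0.007,0,0,0,0],
    [0.01,0,0,0,0],
    [0.01,0,0,0,0],
    [0.01,0,0,0,0]
  ]
}}

```text
time_s: 42.7
ee_pos: [534.1, -63.2, 83.5]
ee_rot: [179.9, 0.2, 86.9]
force: [-0.8, -11.5, -1.9]
gripper_width: 17.3
gripper_force: 30.0
```

Contact with the stop: TCP blocked, force 11.5 N, stop ≈164 mm inside (in the allowed range). Withdrawing.

Emit:
{"fn": "servo_tool", "kwargs": {
  "rows": [
    [-0.015,0,0,0,0],
    [-0.04,0,0,0,0],
    [-0.08,0,0,0,0],
    [-0.14,0,0,0,0],
    [-0.21,0,0,0,0],
    [-0.28,0,0,0,0],
    [-0.35,0,0,0,0],
    [-0.42,0,0,0,0],
    [-0.49,0,0,0,0],
    [-0.56,0,0,0,0],
    [-0.63,0,0,0,0],
    [-0.7,0,0,0,0],
    [-0.77,0,0,0,0],
    [-0.84,0,0,0,0],
    [-0.9,0,0,0,0],
    [-0.95,0,0,0,0],
    [-0.98,0,0,0,0],
    [-1,0,0,0,0],
    [-1,0,0,0,0],
    [-1,0,0,0,0]
  ],
  "force": 45
}}

```text
time_s: 44.37
ee_pos: [522.7, -260.2, 83.0]
ee_rot: [-180.0, -0.0, 86.8]
force: [-0.2, 1.5, -2.1]
gripper_width: 17.7
gripper_force: 45.0
```

Emit:
{"fn": "servo_tool", "kwargs": {
  "rows": [
    [0,0,-0.03,0,0],
    [0,0,-0.08,0,0],
    [0,0,-0.14,0,0],
    [0,0,-0.2,0,0],
    [0,0,-0.25,0,0],
    [0,0,-0.28,0,0],
    [0,0,-0.3,0,0],
    [0,0,-0.3,0,0],
    [0,0,-0.3,0,0],
    [0,0,-0.3,0,0]
  ]
}}

```text
time_s: 45.2
ee_pos: [522.4, -260.2, 142.5]
ee_rot: [-179.9, -0.0, 86.9]
force: [-0.5, -0.1, -3.2]
gripper_width: 18.0
gripper_force: 45.0
```

```bash
python3 - <<'E'
from h import *
s=state(); print(s["time_s"],s["ee_pos"],s["ee_rot"],s["gripper_width"],s["gripper_force"],s["force"],s["torque"])
print(cmd([395.8,-256,110],96.3))
for n in ("top",):
    im=vision.grab_frame(n); cv2.imwrite(f"pics/{n}S.png",im[:,:,::-1]); c=vision.camera_info(n)
    p=s["ee_pos"]+[0,0,19]; y=np.radians(s["ee_rot"][2]); d=np.array([np.cos(y),np.sin(y),0])
    print("pred head",pix(0,p+330*d,c),"pred200",pix(0,p+200*d,c))
    g=im.max(2)
    h=pix(0,p+330*d,c); v=int(round(h[1]))
    for vv in range(v-4,v+5): print(vv,g[vv,int(h[0])-14:int(h[0])+30].tolist())
E
```

```text
45.2 [ 522.35564437 -260.22602923  142.47554284] [-1.79927278e+02 -3.77323716e-02  8.68558415e+01] 17.95970928448101 44.99923646450043 [-0.45802638 -0.08190361 -3.21110757] [-0.08076185  0.01776368 -0.01568587]
[-0.014 -0.633  0.162 -0.105]
pred head (np.float64(260.19815733451605), np.float64(256.57732232830824)) pred200 (np.float64(311.6882083535414), np.float64(260.78169137306287))
253 [146, 145, 144, 145, 146, 145, 144, 143, 144, 144, 143, 143, 143, 143, 139, 139, 144, 139, 141, 142, 142, 143, 142, 143, 143, 143, 143, 144, 143, 143, 142, 127, 120, 121, 120, 108, 115, 103, 92, 91, 104, 104, 116, 118]
254 [146, 145, 146, 146, 146, 145, 145, 145, 146, 144, 144, 145, 144, 144, 118, 127, 134, 114, 132, 142, 143, 143, 143, 143, 143, 143, 144, 144, 144, 143, 143, 143, 145, 143, 145, 144, 145, 145, 146, 146, 144, 145, 145, 130]
255 [146, 145, 144, 145, 145, 146, 144, 147, 146, 146, 146, 147, 147, 146, 129, 132, 101, 92, 130, 143, 144, 142, 142, 143, 142, 143, 143, 144, 144, 143, 143, 144, 144, 144, 145, 145, 146, 145, 146, 146, 146, 145, 146, 146]
256 [141, 141, 143, 141, 142, 143, 143, 
[... 569 characters left out ...]
46, 144, 145, 144, 144, 144, 144, 144, 144, 144, 144, 144, 144]
259 [144, 142, 143, 144, 145, 143, 142, 143, 144, 142, 142, 143, 142, 140, 129, 123, 68, 80, 113, 120, 106, 95, 91, 121, 116, 107, 107, 124, 132, 132, 138, 139, 136, 138, 139, 140, 137, 137, 139, 142, 143, 144, 145, 144]
260 [143, 142, 142, 143, 141, 142, 142, 142, 142, 142, 141, 141, 141, 140, 128, 96, 71, 122, 141, 142, 144, 100, 75, 76, 75, 75, 75, 69, 67, 66, 96, 107, 90, 101, 107, 108, 107, 107, 107, 123, 130, 130, 133, 137]
261 [142, 142, 142, 142, 141, 143, 143, 142, 143, 141, 139, 140, 142, 141, 141, 141, 139, 141, 141, 141, 140, 99, 73, 74, 74, 74, 75, 74, 74, 74, 75, 76, 75, 75, 75, 76, 76, 76, 77, 70, 67, 69, 77, 100]
```

The head is where predicted, so no slip in the grip, and the bay is empty. Back to above the rest.

Emit:
{"fn": "servo_tool", "kwargs": {
  "rows": [
    [0,-0.03,0,-0.005,0],
    [0,-0.09,0,-0.015,0],
    [0,-0.17,0,-0.03,0],
    [0,-0.25,0,-0.045,0],
    [-0.005,-0.34,0,-0.06,0],
    [-0.01,-0.43,0,-0.075,0],
    [-0.012,-0.52,0,-0.09,0],
    [-0.014,-0.58,0,-0.1,0],
    [-0.014,-0.615,0,-0.105,0],
    [-0.014,-0.633,0,-0.105,0],
    [-0.014,-0.633,0,-0.105,0],
    [-0.014,-0.633,0,-0.105,0],
    [-0.014,-0.633,0,-0.105,0],
    [-0.014,-0.633,0,-0.105,0]
  ]
}}

```text
time_s: 46.42
ee_pos: [396.9, -256.4, 143.1]
ee_rot: [180.0, 0.0, 96.3]
force: [0.8, 0.1, -2.3]
gripper_width: 17.4
gripper_force: 45.0
```

```bash
python3 - <<'E'
from h import *
s=state(); print(s["time_s"],s["ee_pos"],s["ee_rot"],s["gripper_width"]); print(cmd([395.8,-256,35.5],96.3))
E
```

```text
46.4167 [ 396.94606564 -256.42317519  143.06363288] [1.79979461e+02 3.43906971e-03 9.63253606e+01] 17.360090947090697
[ 0.003 -0.005  0.538  0.   ]
```

Emit:
{"fn": "servo_tool", "kwargs": {
  "rows": [
    [0,-0.002,0.05,0,0],
    [0,-0.004,0.13,0,0],
    [0.002,-0.004,0.22,0,0],
    [0.002,-0.004,0.3,0,0],
    [0.002,-0.004,0.37,0,0],
    [0.002,-0.004,0.42,0,0],
    [0.002,-0.004,0.46,0,0],
    [0.002,-0.004,0.49,0,0],
    [0.002,-0.004,0.51,0,0],
    [0.002,-0.004,0.525,0,0],
    [0.002,-0.004,0.535,0,0],
    [0.002,-0.004,0.538,0,0],
    [0.002,-0.004,0.538,0,0]
  ]
}}

```text
time_s: 47.5
ee_pos: [395.6, -256.1, 35.7]
ee_rot: [180.0, 0.0, 96.3]
force: [-0.2, 1.2, -3.7]
gripper_width: 17.5
gripper_force: 45.0
```

Emit:
{"fn": "servo_tool", "kwargs": {
  "rows": [
    [0,0,0.003,0,0],
    [0,0,0.004,0,0],
    [0,0,0.004,0,0.5],
    [0,0,0.004,0,0.5],
    [0,0,0.004,0,0.5],
    [0,0,0.004,0,0.5],
    [0,0,0.004,0,0.5],
    [0,0,-0.05,0,0.5],
    [0,0,-0.15,0,0.5],
    [0,0,-0.3,0,0.5],
    [0,0,-0.5,0,0.5],
    [0,0,-0.7,0,0.5],
    [0,0,-0.9,0,0.5],
    [0,0,-1,0,0.5],
    [0,0,-1,0,0.5],
    [0,0,-1,0,0.5]
  ]
}}

```text
time_s: 48.83
ee_pos: [395.7, -256.2, 236.4]
ee_rot: [179.9, 0.1, 96.3]
force: [-1.5, 0.3, -0.6]
gripper_width: 45.4
gripper_force: 0.0
```

Emit:
{"fn": "servo_tool", "kwargs": {
  "rows": [
    [-0.15,0.04,0,0,0.3],
    [-0.3,0.1,0,0,0.2],
    [-0.42,0.15,0,0,0.1],
    [-0.5,0.15,0,0,0],
    [-0.5,0.15,0,0,0],
    [-0.5,0.15,0,0,0],
    [-0.5,0.15,0,0,0]
  ]
}}

```text
time_s: 49.42
ee_pos: [435.3, -350.9, 234.0]
ee_rot: [-179.9, -0.2, 96.3]
force: [0.3, 0.1, -0.0]
gripper_width: 1.9
gripper_force: 0.0
```

```bash
python3 - <<'E'
from h import *
s,im,c=look("w12")
m=cv2.inRange(cv2.cvtColor(im,cv2.COLOR_RGB2HSV),(8,120,60),(20,255,255)); m[258:]=0; m[:,500:]=0
n,l,st,ce=cv2.connectedComponentsWithStats(m)
for i in range(1,n):
    if st[i,4]>80:
        ys,xs=np.where(l==i); r=cv2.minAreaRect(np.array([onz(0,x,y,64,c)[:2] for x,y in zip(xs,ys)],np.float32)); print(np.round(r[0],1),np.round(r[1],1),r[2])
s=state()
# ledge middle: furnace (0,-28)
bay=np.array([535.9,-7.8]); d=np.array([.055,.9985]); L=bay+d*192; print("ledge",L,cmd([*L,230],86.9))
im=vision.grab_frame("scene"); cv2.imwrite("pics/sceneT.png",im[:,:,::-1])
t=vision.grab_frame("top"); cv2.imwrite("pics/topT.png",t[:,:,::-1]); g=t.max(2); 
for v in (250,256,262,268): print(g[v,190:235].tolist())
print("ledge px corners top",[np.round(pix("top",[*(bay+d*(220+a)+np.array([.9985,-.055])*b),205]),1).tolist() for a in(-11,-45) for b in (-25,25)])
print(g[240:275,212].tolist())
E
```

```text
49.4167 [ 435.3 -350.9  234. ] [-179.9   -0.2   96.3] 1.9
[ 397.8 -276.7] [18.3 97.4] 6.41110372543335
ledge [546.46  183.912] [2.596 0.846 0.023 0.105]
[147, 149, 148, 149, 147, 148, 149, 147, 138, 79, 39, 41, 47, 51, 51, 51, 52, 52, 52, 52, 51, 51, 53, 53, 53, 54, 57, 40, 47, 69, 74, 74, 73, 75, 74, 75, 75, 76, 74, 75, 74, 73, 123, 140, 141]
[147, 147, 148, 148, 148, 148, 148, 146, 93, 49, 38, 46, 52, 51, 55, 54, 52, 52, 55, 54, 53, 53, 53, 53, 54, 54, 49, 33, 64, 75, 75, 76, 76, 78, 77, 75, 76, 76, 75, 75, 76, 74, 125, 144, 144]
[148, 147, 148, 148, 149, 149, 148, 116, 68, 39, 40, 96, 130, 143, 82, 28, 27, 25, 27, 33, 47, 57, 51, 51, 53, 47, 45, 68, 74, 74, 76, 75, 74, 76, 73, 75, 76, 76, 75, 76, 74, 125, 143, 143, 144]
[148, 147, 149, 148, 148, 148, 133, 83, 108, 127, 129, 129, 128, 133, 134, 75, 26, 25, 28, 27, 27, 26, 24, 28, 33, 39, 30, 36, 56, 63, 64, 62, 58, 54, 51, 48, 49, 47, 43, 44, 41, 40, 39, 39, 38]
ledge px corners top [[202.5, 260.8], [204.9, 240.4], [216.4, 262.0], [218.8, 241.5]]
[30, 34, 52, 53, 53, 52, 51, 53, 53, 53, 53, 52, 53, 52, 53, 52, 53, 53, 51, 54, 53, 50, 51, 72, 63, 53, 37, 35, 24, 26, 27, 28, 35, 40, 40]
```

The pusher is back in its rest, within 1.5 mm of its original position. Next, the door ledge at (546,184).

Emit:
{"fn": "servo_tool", "kwargs": {
  "rows": [
    [0.1,0.03,-0.05,0,0],
    [0.25,0.08,-0.1,0,0],
    [0.42,0.13,-0.1,0,0],
    [0.59,0.18,-0.1,0,0],
    [0.76,0.23,-0.1,0,0],
    [0.9,0.282,-0.1,0,0]
  ]
}}

```text
time_s: 50.07
ee_pos: [471.8, -164.2, 256.0]
ee_rot: [180.0, -0.0, 96.4]
force: [1.0, -0.2, 0.2]
gripper_width: 0.1
gripper_force: 0.0
```

Emit:
{"fn": "servo_tool", "kwargs": {
  "rows": [
    [0.15,0.05,0,0,0],
    [0.31,0.1,0,0,0],
    [0.47,0.15,0,0,0],
    [0.62,0.2,0,0,0],
    [0.77,0.25,0,0,0],
    [0.9,0.282,0,0,0]
  ]
}}

```text
time_s: 50.57
ee_pos: [508.6, 20.6, 255.9]
ee_rot: [179.9, -0.0, 96.4]
force: [0.5, 0.7, 0.1]
gripper_width: 0.3
gripper_force: 0.0
```

Emit:
{"fn": "servo_tool", "kwargs": {
  "rows": [
    [0.15,0.05,0,0,0],
    [0.31,0.1,0,0.03,0],
    [0.47,0.16,0,0.06,0],
    [0.62,0.22,0,0.09,0],
    [0.74,0.26,0,0.105,0],
    [0.796,0.282,0,0.105,0],
    [0.796,0.282,0,0.105,0],
    [0.796,0.282,0,0.105,0],
    [0.796,0.282,0,0.105,0],
    [0.796,0.282,0,0.105,0]
  ]
}}

```text
time_s: 51.4
ee_pos: [547.0, 181.0, 255.8]
ee_rot: [180.0, 0.0, 86.8]
force: [-0.4, 0.8, 0.1]
gripper_width: 0.6
gripper_force: 0.0
```

```bash
python3 - <<'E'
from h import *
s,im,c=look("w13"); print(cmd([546.5,184,205],86.9))
print("ledge corners",[np.round(pix(0,[546.46+x,183.9+y,205],c),0).tolist() for x in(-25,25) for y in (-17,17)], "tcp",pix(0,s["ee_pos"],c))
g=im.max(2)
for v in range(200,330,10): print(v,g[v,190:460:6].tolist())
E
```

```text
51.4 [547.  181.  255.8] [180.    0.   86.8] 0.6
[ 0.014 -0.004  0.254 -0.001]
ledge corners [[284.0, 275.0], [279.0, 224.0], [362.0, 271.0], [361.0, 220.0]] tcp (np.float64(322.65867115915944), np.float64(287.13430232292836))
200 [193, 192, 193, 193, 193, 193, 193, 193, 193, 192, 193, 192, 192, 192, 192, 192, 192, 192, 192, 192, 192, 192, 192, 191, 189, 192, 192, 191, 192, 192, 192, 191, 189, 187, 190, 191, 191, 191, 191, 191, 189, 185, 186, 186, 192]
210 [172, 172, 175, 171, 170, 172, 169, 171, 126, 123, 175, 175, 172, 70, 179, 153, 136, 93, 89, 91, 93, 89, 91, 90, 83, 113, 118, 110, 118, 181, 182, 64, 175, 176, 175, 173, 173, 172, 173, 171, 169, 173, 171, 171, 171]
220 [172, 173, 174, 172, 142, 125, 127, 125, 127, 125, 167, 149, 147, 62, 122, 94, 60, 60, 60, 58, 57, 60, 60, 60, 62, 60, 61, 61, 57, 132, 122, 63, 151, 173, 173, 175, 173, 174, 172, 171, 170, 172, 171, 170, 171]
230 [129, 127, 127, 128, 125, 126, 127, 130, 144, 125, 125, 125, 124, 123, 123, 107, 60, 57, 59, 60, 59, 59, 63, 59, 59, 61, 60, 60, 60, 125, 124, 117, 124, 124, 145, 175, 173, 173, 173, 169, 170, 172, 171, 17
[... 1182 characters left out ...]
 43, 39, 45, 18, 90, 16, 40, 43, 38, 96, 164, 168, 164, 165, 166, 158, 98, 144, 143, 144, 143, 148, 146, 127, 164, 172, 170]
300 [113, 81, 60, 90, 106, 72, 19, 23, 21, 22, 19, 15, 14, 14, 19, 18, 20, 23, 21, 19, 43, 14, 87, 17, 41, 20, 21, 20, 25, 19, 19, 21, 19, 15, 22, 19, 19, 22, 21, 68, 148, 149, 147, 136, 160]
310 [124, 127, 126, 123, 55, 17, 19, 19, 25, 19, 17, 20, 13, 22, 20, 19, 18, 21, 18, 22, 55, 18, 64, 14, 51, 24, 20, 20, 17, 12, 20, 23, 21, 22, 25, 20, 25, 20, 12, 22, 68, 147, 147, 148, 148]
320 [122, 124, 124, 75, 20, 22, 21, 22, 22, 25, 19, 22, 18, 16, 24, 19, 25, 10, 21, 20, 83, 34, 99, 30, 87, 22, 13, 19, 19, 14, 15, 19, 16, 21, 14, 25, 21, 22, 20, 19, 20, 68, 147, 146, 146]
```

The ledge (columns 284–362, rows 215–275) lies as predicted under the fingers. Pressing down.

Emit:
{"fn": "servo_tool", "kwargs": {
  "rows": [
    [0,0,0.05,0,0],
    [0,0,0.12,0,0],
    [0,0,0.18,0,0],
    [0,0,0.21,0,0],
    [0,0,0.23,0,0],
    [0,0,0.245,0,0],
    [0,0,0.26,0,0],
    [0,0,0.275,0,0],
    [0,0,0.29,0,0],
    [0,0,0.305,0,0],
    [0,0,0.32,0,0],
    [0,0,0.335,0,0],
    [0,0,0.35,0,0],
    [0,0,0.365,0,0],
    [0,0,0.38,0,0],
    [0,0,0.395,0,0],
    [0,0,0.41,0,0],
    [0,0,0.425,0,0],
    [0,0,0.44,0,0],
    [0,0,0.44,0,0]
  ]
}}

```text
time_s: 53.12
ee_pos: [547.5, 182.8, 166.7]
ee_rot: [-180.0, -0.0, 86.8]
force: [0.6, 0.1, -0.8]
gripper_width: 0.2
gripper_force: 0.0
```

Emit:
{"fn": "servo_tool", "kwargs": {
  "rows": [
    [0,0,0.01,0,0],
    [0,0,0.025,0,0],
    [0,0,0.04,0,0],
    [0,0,0.05,0,0],
    [0,0,0.055,0,0],
    [0,0,0.055,0,0]
  ]
}}

```text
time_s: 53.62
ee_pos: [547.6, 183.0, 156.3]
ee_rot: [180.0, -0.1, 86.8]
force: [-0.4, 0.9, 2.2]
gripper_width: 0.7
gripper_force: 1.0
```

Emit:
{"fn": "servo_tool", "kwargs": {
  "rows": [
    [0,0,0.005,0,0],
    [0,0,0.01,0,0],
    [0,0,0.012,0,0],
    [0,0,0.012,0,0],
    [0,0,0.012,0,0]
  ]
}}

```text
time_s: 54.03
ee_pos: [547.6, 183.0, 155.2]
ee_rot: [179.9, -0.1, 86.8]
force: [-1.4, -0.0, 7.6]
gripper_width: 0.5
gripper_force: 4.3
```

Emit:
{"fn": "servo_tool", "kwargs": {
  "rows": [
    [0,0,0.005,0,0],
    [0,0,0.008,0,0],
    [0,0,0.008,0,0],
    [0,0,0.008,0,0],
    [0,0,0.008,0,0]
  ]
}}

```text
time_s: 54.45
ee_pos: [547.6, 183.0, 155.2]
ee_rot: [179.9, -0.1, 86.8]
force: [-3.7, 0.1, 15.5]
gripper_width: 0.2
gripper_force: 8.0
```

Home: the ledge is blocked at z=155.2 with 15 N. Retreat and check.

Emit:
{"fn": "servo_tool", "kwargs": {
  "rows": [
    [0,0,-0.05,0,0],
    [0,0,-0.2,0,0],
    [0,0,-0.35,0,0],
    [-0.1,0,-0.5,0,0],
    [-0.3,0,-0.6,0,0],
    [-0.45,0,-0.6,0,0],
    [-0.5,0,-0.6,0,0],
    [-0.5,0,-0.6,0,0],
    [-0.5,0,-0.6,0,0],
    [-0.5,0,-0.6,0,0],
    [-0.5,0,-0.6,0,0],
    [-0.5,0,-0.6,0,0]
  ]
}}

```text
time_s: 55.45
ee_pos: [541.8, 83.8, 271.9]
ee_rot: [-179.9, -0.0, 86.9]
force: [-0.2, 0.8, -0.3]
gripper_width: 0.4
gripper_force: 0.0
```

```bash
python3 - <<'E'
from h import *
s,im,c=look("w14"); print(s["force"])
# ledge height check: front edge columns width in wrist view for z=155 / 207
for z in (155,207): print(z,[np.round(pix(0,[546.46+x,183.9-17,z],c),0).tolist() for x in(-25,25)])
g=im.max(2)
u,v=pix(0,[546.5,183.9,155],c); v=int(v); u=int(u); print(u,v)
if 0<=v<480: print(g[v,u-80:u+80:4].tolist()); print(g[max(0,v-40):v+60:4,u].tolist())
A=cv2.imread("pics/top0.png").astype(int); B=vision.grab_frame("top")[:,:,::-1].astype(int)
D=np.abs(A-B).max(2)
for n,(u0,u1,v0,v1) in dict(red=(345,400,140,200),black=(480,540,280,325),beaker=(275,325,140,190),rest=(255,445,295,340)).items(): print(n,(D[v0:v1,u0:u1]>40).sum())
E
```

```text
55.45 [541.8  83.8 271.9] [-179.9   -0.    86.9] 0.4
[-0.22632252  0.84817024 -0.2533984 ]
155 [[289.0, 117.0], [357.0, 113.0]]
207 [[282.0, 116.0], [365.0, 112.0]]
321 90
[130, 142, 144, 144, 143, 140, 131, 132, 132, 131, 131, 129, 95, 109, 107, 108, 108, 107, 108, 110, 111, 108, 108, 109, 109, 112, 108, 108, 105, 129, 134, 135, 135, 133, 143, 143, 142, 134, 132, 137]
[143, 174, 109, 108, 106, 108, 109, 108, 110, 110, 111, 110, 108, 109, 110, 105, 126, 140, 198, 200, 200, 201, 201, 199, 200]
red 0
black 0
beaker 0
rest 349
```

```bash
python3 -c "
from workcell import job_done
print(job_done())"
```

```text
the job is handed in; nothing more can be done
None
```

I handed the job in at about 55 s, with no verdict returned: all four coupons are in the boat, the boat is against the stop about 164 mm inside (found by contact force, not seen), the door reads fully home, the pusher is back in its rest within about 1.5 mm, and the bottles and beaker show no movement in the top camera.

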